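# Hang a shelf arm in a slotted upright and lock it

## Task

The bench stand needs its second shelf arm so that the metal shelf tray can go back on. Hang the loose arm on the empty right-hand upright, level with the arm already on the left one: hook its four claws into the slots (top row and the row below it), then press it down, without forcing it, until its spring pin snaps into the upright and it is locked. Let go of it and leave the bottle, the beaker and the roll of tape where they stand.

Things in the scene. Friction and masses are not known exactly. Their poses are not given: they have to be found in the camera images.
- shelf_arm: the loose shelf arm, grey sheet steel, 0.28 to 0.44 kg, standing on the worktop the way it will hang. Origin: middle of the lower edge of its claw plate's back; x points from the tube to the claws (into the upright when hung), z up. Claw plate 44 mm wide, 90 high, 6 thick, its back at x = 0. A tube 25 mm wide, 40 high runs from it to x = -172 mm; plate and tube have their undersides at z = 0
- claws (a point): point on the loose arm amid its 4 claws: 12 mm behind the plate's back (the claws' tips), 46 mm above the underside; axes as shelf_arm. The claws stand at y = -14 and +14 mm. Their necks are 4 mm thick, 9 high, undersides 20 mm below and 20 mm above this point; at each tip a hook, 6.5 mm long in x, hangs 12 mm below its neck's underside. Gap between plate and hook 5.5 mm
- tube_grip (a point): point on the loose arm's tube where it is best gripped from above across its 25 mm width: 100 mm in front of the claw plate's back, half-way up the 40 mm high tube (20 mm above its underside), near the centre of mass; axes as shelf_arm
- ledge (a point): point on top of the loose arm's ledge, the plate's top bent forward (40 mm wide, 34 deep, 6 thick): 18 mm in front of the plate's back, 90 mm above the underside. The place to press down with shut fingertips, about 10 to 20 N; pressing far out on the tube makes the claws bind in the slots instead. Axes as shelf_arm. Once hung the tube droops about 2 degrees
- lock_pin (a joint): spring pin of the loose arm, 6 mm thick, on its middle line 52 mm above its underside; black pull knob in front. 0 = out, 5.5 mm proud of the plate's back; grows (m) as it is pushed back, to 0.0055 with the plate flat on the upright's face. Spring 11 N rising to 14 N. Snaps back to near 0 into a hole of the upright in the last 2 mm of the way down
- stand: grey steel bench stand, fixed to the worktop: foot plate 170 x 260 x 10 mm, two uprights 160 mm apart, each faced with a bare-metal slotted strip 50 mm wide, top at 238 mm (the posts behind: 259). Origin on the worktop midway between the uprights, in the plane of the strips' front faces; x points away from the side where the arms hang, z up. The left upright (+y) already carries a like arm
- right_slots (a point): point on the front face of the right-hand upright, on its middle line, midway in height between the slots of its two top rows (rows 40 mm apart); axes as stand. The face is 4 mm thick with 22 mm free behind it. Slots 8 mm wide, 25 high at y = -14 and +14 mm; on the middle line 10 mm high holes for the pin. See right_seat for how exact this point is
- right_seat (a point): where shelf_arm's origin belongs once hung and fully down, 130 mm above the worktop in the plane of the face; axes as stand, the arm's axes then lie the same way. The hooks pass the slots only with the arm 12 to 16 mm above its seat. The right strip is clamped on by hand: it, its slots and its seat may lie up to 4 mm higher or lower than these points say, so feel for the slots
- bottle_125: bystander: white plastic bottle with red cap, 49 mm wide, 100 high; origin under its centre
- small_beaker: bystander: small glass beaker, 53 mm wide, 61 high; origin under its centre
- tape: bystander: roll of label tape lying flat, 66 mm wide, 18 high; origin under its centre
There are look-alikes about, which are no part of the job. What is shaped like the shelf_arm but purple is not meant.

How it is judged:
At the end, for the whole second after the job is handed in: the loose arm hangs at rest in the two top slot rows of the right upright: plate within 3 mm of the face, sideways within 5 mm, height within 7 mm of the nominal seat, upright and square within 4 degrees, spring pin sprung out into the hole (within 1.5 mm of fully out) (x of shelf_arm in the frame of right_seat between -0.003 and 0.003 m and y of shelf_arm in the frame of right_seat between -0.005 and 0.005 m and z of shelf_arm in the frame of right_seat between -0.007 and 0.007 m and angle between shelf_arm's own z axis and vertical below 0.07 rad and angle between the x axis of shelf_arm and the x axis of stand, either way round below 0.08 rad and value of joint lock_pin below 0.0015 m and linear speed of shelf_arm below 0.01 m/s); the robot touches nothing.
It fails at once if the robot forces the arm against the stand (contact force between shelf_arm and stand above 60 N and contact force between the fingers and shelf_arm above 1 N).
It fails at once if a bystander is disturbed (distance of any of bottle_125, small_beaker, tape from where it was at the start of the episode above 0.03 m).
It also fails if it takes over 48 s, if anything falls off the work surface, if the arm or the gripper's body presses on something with over 40 N, if the wrist force passes 120 N, or if a joint passes its speed limit or range.

## Robot

A 6-joint arm with a two-finger parallel gripper is mounted at the origin on a cart in front of the work surface, level with it; the furniture and walls round the work are solid. World frame = base frame: x ahead of the robot, y to its left, z up, the work surface at z = 0. Lengths are in m, angles in rad, forces in N, time in s.
With the tool pointing down it reaches from about 0.425 to 0.95 m from the base axis. Payload 14.7 kg.
Tool frame: the origin (TCP) lies midway between the tips of the shut fingers; the grasp point (between the pads) lies 19 mm behind it; z points along the fingers, y is the direction in which the jaws open and shut (so a half turn about z gives the same grasp; the last joint's range is limited). The gripper opens to 85 mm and grips with 20 to 120 N. Pads are 22 mm wide; open, the fingers measure 114 mm over their backs; the gripper's body (76 mm by 85 mm) begins 54 mm behind the grasp point. The pads swing forward as they close: fully open they stand 13 mm farther back than shut.
Start: joints at [1.292, 0.48, 1.596, -0, 1.065, -0.047], TCP at [0.149, 0.633, 0.231] pointing down, gripper open.
Joint ranges: [-2.75, 2.75], [-0.82, 2.05], [0.23, 2.67], [-1.56, 4.7], [0.09, 2.69], [-2.92, 2.92]. Speed limits (rad/s): [1.89, 1.89, 2.39, 3.01, 3.01, 3.01].

## Interface

Orientations are given as a rotation vector (axis times angle).
In Python, from plant import monitor, viewer, close_job gives the robot as it stands.
- The arm moves only by the shell command python3 -m crank 'ROWS' [OPENING] [FORCE]. ROWS is JSON, a list of rows, each a list of 2 entries, a list of its own where there are three numbers: the shift along the tool's x, y, z in m, then the turn, a rotation vector about the tool's x, y, z in rad. In form: [[[x, y, z], [rx, ry, rz]], ...]. A call has 1 to 8 rows; each row is the pose to reach, as a shift and turn from the pose commanded when the call began, along the tool's axes at that moment; what a row does not reach only later rows make up. A row lasts 1/8 s, in which the tool goes at most 62.5 mm and 10.7 degrees, less where a joint would pass 70% of its speed; a pose out of reach is approached as far as the arm can. A call with a gripper value outside its range is refused whole. OPENING is the gripper's target within -1 to 1 (fully open at 1, half-way at 0, shut at -1), set as the call begins (- or left out, the last holds). The fingers move at their own pace and stop on an object; FORCE is the grip in N (left out, the last holds). Time passes only in rows, so rows that repeat a pose let the fingers close. It gives the time, the measured TCP pose, the force and the opening at its end, in the units of the state.
- monitor.get_obs(): the state, without advancing time (a new reading comes with each control period).
- viewer.get_image(name): name is "scene" or "side" or "wrist"; returns a dict with "frame" (400x640x3 uint8, blue, green, red), "depth" (400x640 float32, m along the optical axis (not along the pixel's ray), 0 where there is no reading), "mtx" (3x3 intrinsics, pixels), "world_to_cam" (4x4, takes a point from world to camera coordinates); the wrist camera has in their place "tool_from_camera" (4x4, takes a point from camera to tool coordinates, whose origin is the TCP and whose axes are the flange's). Camera axes: x right, y down, z forward; pixel columns grow to the right and rows downward; lengths in m; the calibration is good to about 2 mm. A picture is of the moment at which its call begins: read the wrist's pose just before it.
- close_job(): hands the job in, once; it reports no verdict.
The state is a dict: "time": time; "joint_positions": joint angles; "qd": joint speeds; "tau": joint torques, N m; "ee_pos": TCP position; "eef_rot": TCP orientation; "contact_force": force on the tool from outside, world axes, zero at the start; "wrist_torque": the same for the moment, N m; "finger_gap": finger opening in m.
Only numpy, scipy, OpenCV 4.12 (cv2) and the standard library are available. Lean on these libraries where they do the work, as an engineer would, in place of code of your own. Each camera call takes 0.05 s, during which the arm holds its last target.

## Working session

There is one attempt and no reset: what is moved stays moved. The work goes in short steps, Python scripts to look and compute and a shell command to move; the robot and the scene stay as the last step left them, time stands still between calls to the robot, and variables do not carry over. Pictures are saved under pics/ and viewed, and the job is handed in when it is done.

```bash
ls; mkdir -p pics; cat > h.py <<'E'
import numpy as np, cv2
from plant import monitor, viewer
from scipy.spatial.transform import Rotation as R
def st():
    o=monitor.get_obs(); return o
def T_tool():
    o=monitor.get_obs(); T=np.eye(4); T[:3,:3]=R.from_rotvec(o['eef_rot']).as_matrix(); T[:3,3]=o['ee_pos']; return T
def cloud(im,T=None):
    d=im['depth']; K=np.array(im['mtx']); v,u=np.mgrid[:d.shape[0],:d.shape[1]]
    P=np.stack([(u-K[0,2])/K[0,0]*d,(v-K[1,2])/K[1,1]*d,d,np.ones_like(d)],-1)
    M=np.linalg.inv(im['world_to_cam']) if 'world_to_cam' in im else T@np.array(im['tool_from_camera'])
    W=P@M.T; W=W[...,:3]; W[d==0]=np.nan
    return W
E
python3 - <<'E'
from h import *
print(st())
for n in ['scene','side','wrist']:
    T=T_tool(); im=viewer.get_image(n); cv2.imwrite(f'pics/{n}0.png',im['frame']); np.savez(f'{n}0.npz',T=T,**im)
E
```

```text
pics
{'time': 0.0, 'joint_positions': array([ 1.29238501e+00,  4.80841333e-01,  1.59691001e+00, -4.11972674e-05,
        1.06511893e+00, -4.66477271e-02]), 'qd': array([ 5.52927427e-05,  1.02096808e-03, -2.10753390e-04,  1.43251903e-03,
       -6.94666807e-04,  1.59341028e-03]), 'tau': array([ 2.86752918e-03, -9.50653267e+01, -4.30181658e+01,  2.09625573e-04,
        1.23863915e-02, -9.75101966e-05]), 'ee_pos': array([0.1492018 , 0.63218749, 0.23065277]), 'eef_rot': array([-3.63188118e-01, -3.12035563e+00,  1.98948562e-03]), 'contact_force': array([ 0.49097199,  0.54669655, -0.95110524]), 'wrist_torque': array([ 0.00322834, -0.0041064 ,  0.01888722]), 'finger_gap': 0.08554304331146165}
```

View pics/scene0.png

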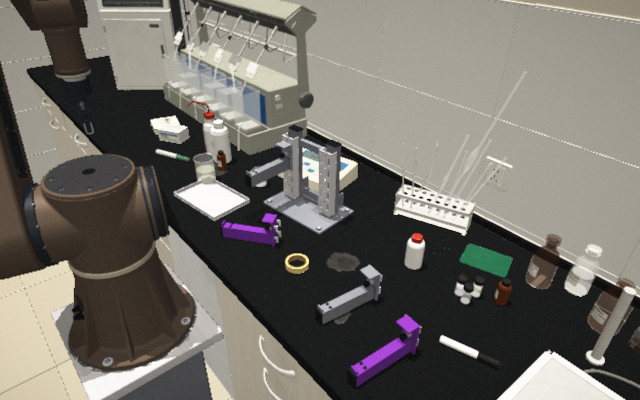

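View pics/side0.png

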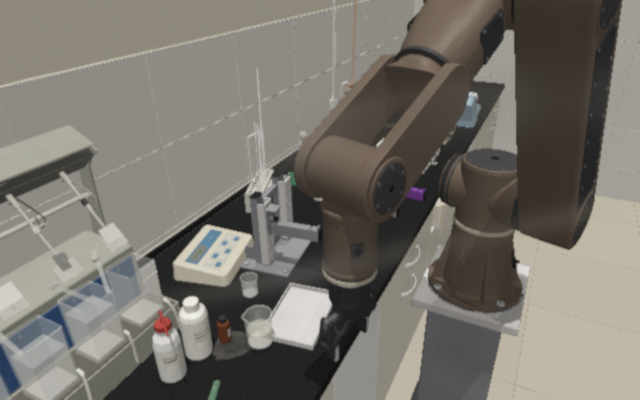

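View pics/wrist0.png

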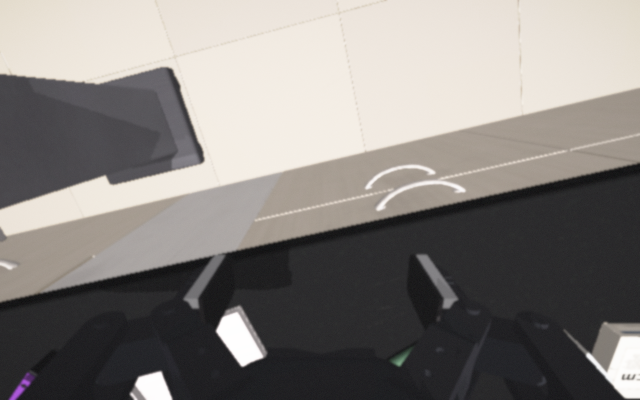

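Candidates in the scene view: loose grey arm at (350,295), purple look-alikes at (250,232) and (385,352), and the grey arm already hung on the left upright at (268,172). By the description I choose (350,295). Next I'll check it in a close crop and measure.

```bash
python3 - <<'E'
from h import *
im=np.load('scene0.npz'); f=im['frame']; W=cloud(im)
a=cv2.resize(f[255:335,305:395],None,fx=4,fy=4,interpolation=cv2.INTER_CUBIC)
b=cv2.resize(f[125:235,235:360],None,fx=3.4,fy=3.4,interpolation=cv2.INTER_CUBIC)
h=max(a.shape[0],b.shape[0]); c=np.zeros((h,a.shape[1]+b.shape[1],3),np.uint8); c[:a.shape[0],:a.shape[1]]=a; c[:b.shape[0],a.shape[1]:]=b
cv2.imwrite('pics/crop0.png',c); print(c.shape)
for n,(u,v) in dict(arm_tip=(325,307),arm_plate=(372,275),post_r=(330,160),post_l=(300,150),tape=(297,258),bottle=(416,238),hung=(265,172),beaker=(263,180),foot=(310,215),bench=(340,240)).items(): print(n,W[v,u].round(3))
print(np.linalg.inv(im['world_to_cam'])[:3,3])
E
```

```text
(374, 785, 3)
arm_tip [ 0.36  -0.287  0.037]
arm_plate [ 0.489 -0.314  0.086]
post_r [0.634 0.015 0.222]
post_l [0.648 0.179 0.186]
tape [ 0.44  -0.072  0.007]
bottle [ 0.678 -0.295  0.097]
hung [0.502 0.166 0.161]
beaker [0.492 0.164 0.138]
foot [0.605 0.072 0.006]
bench [ 0.599 -0.08  -0.001]
[-0.14795608 -0.85245263  0.83714978]
```

View pics/crop0.png

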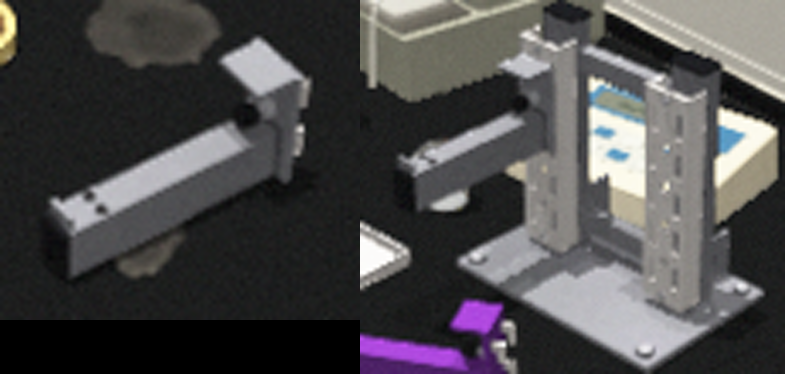

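Left crop: the grey arm has claws and a ledge facing the stand and is unambiguous. Right crop: the right-hand upright is empty, and the left one carries an arm. Now I'll measure the poses.

```bash
python3 - <<'E'
from h import *
im=np.load('scene0.npz'); f=im['frame']; W=cloud(im)
def box(x,y,z): return (W[...,0]>x[0])&(W[...,0]<x[1])&(W[...,1]>y[0])&(W[...,1]<y[1])&(W[...,2]>z[0])&(W[...,2]<z[1])
def rect(m,n):
    p=W[m][:,:2]; (c,s,a)=cv2.minAreaRect((p*1000).astype(np.float32)); print(n,len(p),'c',np.round(c,1),'s',np.round(s,1),'a',round(a,2),'z',np.median(W[m][:,2]).round(4))
hsv=cv2.cvtColor(f,cv2.COLOR_BGR2HSV); np_=~((hsv[...,0]>125)&(hsv[...,0]<155)&(hsv[...,1]>100))
rect(box((.3,.46),(-.36,-.24),(.034,.044))&np_,'tube')
rect(box((.42,.54),(-.4,-.24),(.084,.096))&np_,'ledge')
m=box((.3,.46),(-.36,-.24),(.034,.044))&np_; p=W[m][:,:2]; print(cv2.fitLine((p*1000).astype(np.float32),cv2.DIST_HUBER,0,.01,.01).ravel())
# stand
rect(box((.56,.75),(-.03,.06),(.25,.27)),'rpost'); rect(box((.56,.75),(.13,.22),(.25,.27)),'lpost')
rect(box((.4,.75),(-.1,.3),(.007,.014)),'foot')
rect(box((.4,.65),(.1,.25),(.215,.23)),'hung ledge'); rect(box((.4,.65),(.1,.25),(.163,.175)),'hung tube')
# right strip face: points z .05-.235
m=box((.55,.68),(-.06,.08),(.03,.235)); p=W[m]; 
print(np.percentile(p,[0,5,25,50,75,95,100],axis=0).round(3))
for n,b in dict(tape=((.35,.52),(-.13,-.02),(.012,.022)),bottle=((.6,.76),(-.36,-.2),(.09,.11)),beaker=((.45,.62),(.2,.32),(.02,.07)),beak2=((.3,.62),(.2,.45),(.02,.08))).items():
    rect(box(*b),n)
E
```

```text
tube 399 c [ 398.3 -294.1] s [ 27.7 126. ] a 84.72 z 0.0385
ledge 175 c [ 490.7 -304.2] s [43.6 36. ] a 83.08 z 0.0885
[ 9.9516618e-01 -9.8205127e-02  3.9806198e+02 -2.9613235e+02]
rpost 78 c [669.1  40.3] s [29.7 41.8] a 6.45 z 0.2568
lpost 70 c [647.2 197.8] s [29.8 42. ] a 9.1 z 0.2566
foot 1392 c [562.7 105.3] s [329.  393.7] a 2.68 z 0.0092
hung ledge 195 c [617.1 167.2] s [ 69.3 112.7] a 19.89 z 0.2202
hung tube 298 c [544.3 180.4] s [209.6  37.1] a 3.74 z 0.1683
[[0.626 0.009 0.03 ]
 [0.629 0.012 0.039]
 [0.633 0.016 0.086]
 [0.637 0.025 0.142]
 [0.655 0.045 0.192]
 [0.675 0.06  0.228]
 [0.68  0.079 0.235]]
tape 171 c [424.6 -92.2] s [67. 62.] a 55.04 z 0.0165
bottle 84 c [ 682.4 -294.2] s [31.3 27.4] a 43.21 z 0.0971
beaker 52 c [610.4 211.5] s [20.9 12.3] a 76.6 z 0.0446
beak2 78 c [595.5 288.3] s [ 36.3 177.7] a 4.37 z 0.0542
```

```bash
python3 - <<'E'
from h import *
im=np.load('scene0.npz'); f=im['frame']; W=cloud(im)
m=(W[...,0]>.6)&(W[...,0]<.72)&(W[...,1]>-.06)&(W[...,1]<.08)&(W[...,2]>.04)&(W[...,2]<.233)
def plane(m,th=.003):
    p=W[m]; k=np.ones(len(p),bool); rng=np.random.default_rng(0); best=0
    for i in range(300):
        a,b,c=p[rng.choice(len(p),3,replace=False)]; n=np.cross(b-a,c-a); l=np.linalg.norm(n)
        if l<1e-6: continue
        n/=l
        if abs(n[0])<.9: continue
        kk=abs((p-a)@n)<th
        if kk.sum()>best: best=kk.sum();k=kk
    q=p[k]; c=q.mean(0); n=np.linalg.svd(q-c)[2][2]; n*=np.sign(n[0]); return n,c,q,len(p)
n,c,q,N=plane(m); print(n.round(4),np.degrees(np.arctan2(n[1],n[0])).round(2),c.round(4),len(q),N)
print(np.percentile(q,[0,1,5,50,95,99,100],axis=0).round(4))
ex=np.array([np.cos(np.radians(7.9)),np.sin(np.radians(7.9)),0]); ey=np.array([-ex[1],ex[0],0])
print('face x in stand',np.percentile(q@ex,[5,50,95]).round(4),'y',np.percentile(q@ey,[0,1,3,50,97,99,100]).round(4))
print('post tops',np.array([.6691,.0403,0])@ex,np.array([.6691,.0403,0])@ey,np.array([.6472,.1978,0])@ex,np.array([.6472,.1978,0])@ey)
m2=(W[...,0]>.58)&(W[...,0]<.72)&(W[...,1]>.12)&(W[...,1]<.24)&(W[...,2]>.04)&(W[...,2]<.233)
n,c,q,N=plane(m2); print(n.round(4),c.round(4),len(q),N,'L face x',np.percentile(q@ex,[5,50,95]).round(4),'y',np.percentile(q@ey,[0,1,3,50,97,99,100]).round(4))
E
```

```text
[0.9868 0.1616 0.0054] 9.3 [0.6336 0.0354 0.1443] 513 1157
[[0.6273 0.0091 0.0403]
 [0.628  0.01   0.043 ]
 [0.6289 0.0122 0.0519]
 [0.6334 0.0358 0.1465]
 [0.6395 0.059  0.226 ]
 [0.6406 0.0613 0.231 ]
 [0.6416 0.0635 0.2327]]
face x in stand [0.63   0.6324 0.6354] y [-0.0786 -0.0779 -0.0761 -0.0514 -0.0272 -0.0259 -0.0238]
post tops 0.6682888970580494 -0.05204661438495098 0.6682442558139811 0.10696866163329617
[0.9856 0.1587 0.0579] [0.6094 0.1874 0.1228] 274 1261 L face x [0.624  0.6303 0.634 ] y [0.0796 0.0814 0.0825 0.0993 0.1301 0.1322 0.136 ]
```

```bash
cat >> h.py <<'E'
def to_tool(p,yaw_y=None):
    """target world p & desired tool-y heading (deg, world) -> shift in tool axes and turn about tool z"""
    T=T_tool(); d=T[:3,:3].T@(np.array(p)-T[:3,3]); cur=np.degrees(np.arctan2(T[1,1],T[0,1]))
    rz=0 if yaw_y is None else -np.radians(yaw_y-cur)
    print('pos',T[:3,3].round(4),'heading',round(cur,2),'shift',d.round(4),'rz',round(rz,4),'tilt z',T[:3,2].round(4))
E
python3 - <<'E'
from h import *
im=np.load('wrist0.npz'); print(im['tool_from_camera'].round(3)); print(im['mtx'].round(1))
for p,y in [((.30,.50,.34),None),((.47,.15,.34),None),((.50,-.1,.34),None),((.43,-.27,.22),84.4)]: to_tool(p,y)
s=np.load('scene0.npz'); W=cloud(s); hsv=cv2.cvtColor(s['frame'],cv2.COLOR_BGR2HSV); m=(hsv[...,0]>125)&(hsv[...,0]<155)&(hsv[...,1]>100)
for q in (m&(W[...,1]<-.3), m&(W[...,1]>-.3)): print(np.nanpercentile(W[q],[2,98],axis=0).round(3))
E
```

```text
[[-0.001 -0.954 -0.301  0.077]
 [ 1.    -0.001 -0.     0.   ]
 [ 0.    -0.301  0.954 -0.142]
 [ 0.     0.     0.     1.   ]]
[[299.3   0.  320.3]
 [  0.  299.3 200.3]
 [  0.    0.    1. ]]
pos [0.1492 0.6323 0.2308] heading 76.72 shift [-0.1771 -0.0943 -0.1091] rz 0 tilt z [-2.e-04 -9.e-04 -1.e+00]
pos [0.1492 0.6323 0.2308] heading 76.72 shift [-0.423  -0.3959 -0.1088] rz 0 tilt z [-2.e-04 -9.e-04 -1.e+00]
pos [0.1492 0.6323 0.2308] heading 76.72 shift [-0.5096 -0.6323 -0.1086] rz 0 tilt z [-2.e-04 -9.e-04 -1.e+00]
pos [0.1492 0.6323 0.2308] heading 76.72 shift [-0.4805 -0.8137  0.0115] rz -0.134 tilt z [-2.e-04 -9.e-04 -1.e+00]
[[ 0.287 -0.495 -0.002]
 [ 0.483 -0.429  0.09 ]]
[[ 0.331  0.02  -0.003]
 [ 0.491  0.202  0.09 ]]
```

```bash
python3 -m crank '[[[-0.04,-0.02,-0.03],[0,0,0]],[[-0.09,-0.045,-0.06],[0,0,0]],[[-0.135,-0.07,-0.09],[0,0,0]],[[-0.18,-0.1,-0.11],[0,0,0]],[[-0.22,-0.145,-0.11],[0,0,0]],[[-0.26,-0.19,-0.11],[0,0,0]],[[-0.3,-0.24,-0.11],[0,0,0]],[[-0.34,-0.29,-0.11],[0,0,0]]]' 1; python3 - <<'E'
from h import *
for p,y in [((.47,.15,.34),None),((.49,-.1,.34),None),((.44,-.27,.22),84.4)]: to_tool(p,y)
print(st()['joint_positions'])
E
```

```text
time: 1.15
ee_pos: [0.4127, 0.2732, 0.3413]
eef_rot: [0.363, 3.12, 0.0]
contact_force: [1.5, -0.2, 0.3]
finger_gap: 0.0854
pos [0.4127 0.2732 0.3413] heading 76.73 shift [-0.084  -0.1067  0.0013] rz 0 tilt z [ 1.e-04  0.e+00 -1.e+00]
pos [0.4127 0.2732 0.3413] heading 76.73 shift [-0.1608 -0.3455  0.0013] rz 0 tilt z [ 1.e-04  0.e+00 -1.e+00]
pos [0.4127 0.2732 0.3413] heading 76.73 shift [-0.1512 -0.5224  0.1213] rz -0.1338 tilt z [ 1.e-04  0.e+00 -1.e+00]
[ 5.23462268e-01  1.55450917e-01  1.79309296e+00 -6.72171547e-05
  1.19293043e+00 -8.15790388e-01]
```

```bash
python3 -m crank '[[[-0.04,-0.05,0],[0,0,0]],[[-0.08,-0.1,0],[0,0,0]],[[-0.105,-0.155,0],[0,0,0]],[[-0.125,-0.215,0],[0,0,0]],[[-0.145,-0.275,0],[0,0,0]],[[-0.16,-0.335,0],[0,0,0]],[[-0.16,-0.395,0.01],[0,0,-0.07]],[[-0.155,-0.45,0.04],[0,0,-0.134]]]' 1; python3 - <<'E'
from h import *
for p,y in [((.38,-.294,.24),84.4)]: to_tool(p,y)
E
```

```text
time: 2.15
ee_pos: [0.46, -0.2008, 0.302]
eef_rot: [0.151, 3.135, -0.002]
contact_force: [0.3, 0.3, -0.5]
finger_gap: 0.0858
pos [ 0.46   -0.2008  0.302 ] heading 84.5 shift [ 0.0709 -0.1004  0.0619] rz 0.0017 tilt z [ 0.0025 -0.0014 -1.    ]
```

```bash
python3 -m crank '[[[0.02,-0.04,0.02],[0,0,0]],[[0.045,-0.08,0.04],[0,0,0]],[[0.07,-0.1,0.06],[0,0,0]],[[0.07,-0.1,0.06],[0,0,0]]]' 1; python3 - <<'E'
from h import *
T=T_tool(); im=viewer.get_image('wrist'); cv2.imwrite('pics/wrist1.png',im['frame']); np.savez('wrist1.npz',T=T,**im)
W=cloud(im,T)
def rect(m,n):
    p=W[m][:,:2]; (c,s,a)=cv2.minAreaRect((p*1000).astype(np.float32)); print(n,len(p),'c',np.round(c,1),'s',np.round(s,1),'a',round(a,2),'z',np.median(W[m][:,2]).round(4), cv2.fitLine((p*1000).astype(np.float32),cv2.DIST_HUBER,0,.01,.01).ravel().round(3))
X,Y,Z=np.moveaxis(W,-1,0)
rect((X>.3)&(X<.455)&(abs(Y+.3)<.045)&(Z>.034)&(Z<.044),'tube')
rect((X>.42)&(X<.55)&(abs(Y+.3)<.05)&(Z>.082)&(Z<.098),'ledge')
E
```

```text
time: 2.65
ee_pos: [0.3781, -0.2913, 0.2401]
eef_rot: [-0.158, -3.135, -0.003]
contact_force: [-0.2, 1.0, 0.4]
finger_gap: 0.0857
tube 1927 c [ 397.  -291.3] s [ 25.  118.3] a 83.63 z 0.0397 [ 9.93000e-01 -1.19000e-01  3.95798e+02 -2.91209e+02]
ledge 1020 c [ 491.8 -301.7] s [43.  34.7] a 82.22 z 0.0896 [ 4.13000e-01 -9.11000e-01  4.90569e+02 -3.02296e+02]
```

View pics/wrist1.png

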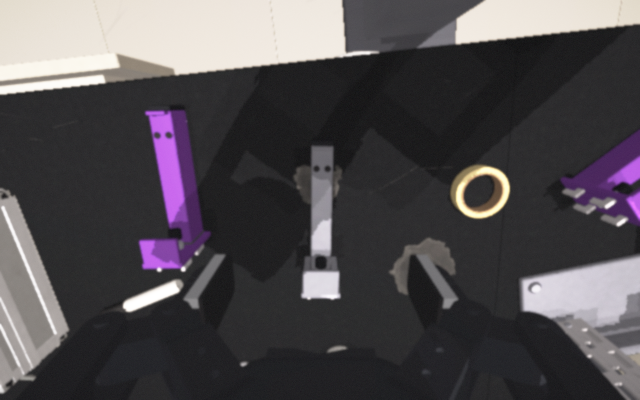

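The wrist view shows the grey arm along column 320 (tube rows 150-255, ledge at (321,285)), purple ones at (175,180) and (610,180), and the tape at (480,190). The wrist measurement gives yaw of about -6.5° and a grip point near (0.410, -0.293).

```bash
python3 - <<'E'
from h import *
to_tool((.41,-.293,.006),83.5)
E
```

```text
pos [ 0.3796 -0.2911  0.241 ] heading 84.28 shift [-0.0307  0.001   0.235 ] rz 0.0136 tilt z [-9.e-04  9.e-04 -1.e+00]
```

```bash
python3 -m crank '[[[-0.015,0,0.05],[0,0,0.013]],[[-0.031,0.001,0.1],[0,0,0.013]],[[-0.031,0.001,0.15],[0,0,0.013]],[[-0.031,0.001,0.19],[0,0,0.013]],[[-0.031,0.001,0.22],[0,0,0.013]],[[-0.031,0.001,0.235],[0,0,0.013]],[[-0.031,0.001,0.235],[0,0,0.013]]]' 0.1; python3 - <<'E'
from h import *
to_tool((.41,-.293,.006),83.5)
E
python3 -m crank '[[[0,0,0],[0,0,0]],[[0,0,0],[0,0,0]],[[0,0,0],[0,0,0]],[[0,0,0],[0,0,0]]]' -1 70
```

```text
time: 3.58
ee_pos: [0.4118, -0.2926, 0.0062]
eef_rot: [-0.173, -3.136, -0.001]
contact_force: [0.6, -0.3, 1.0]
finger_gap: 0.0471
pos [ 0.4118 -0.2926  0.0062] heading 83.69 shift [ 0.0017 -0.0006  0.0002] rz 0.0032 tilt z [-5.e-04  4.e-04 -1.e+00]
time: 4.08
ee_pos: [0.4122, -0.2935, 0.0078]
eef_rot: [0.174, 3.135, -0.002]
contact_force: [1.6, 1.9, 7.8]
finger_gap: 0.024
```

```bash
python3 -m crank '[[[0,0,-0.02],[0,0,0]],[[0,0,-0.05],[0,0,0]],[[0,0,-0.1],[0,0,0]],[[0,0,-0.15],[0,0,0]],[[0,0,-0.18],[0,0,0]],[[0,0,-0.18],[0,0,0]]]'; python3 - <<'E'
from h import *
T=T_tool(); im=viewer.get_image('wrist'); cv2.imwrite('pics/wrist2.png',im['frame']); np.savez('wrist2.npz',T=T,**im)
print(st()['contact_force'],st()['wrist_torque'])
E
```

```text
time: 4.82
ee_pos: [0.4124, -0.2938, 0.1891]
eef_rot: [0.174, 3.133, -0.005]
contact_force: [0.3, -0.0, -4.3]
finger_gap: 0.0242
[-0.03252987  0.18216989 -4.92443921] [0.04762675 0.21071879 0.07104117]
```

View pics/wrist2.png

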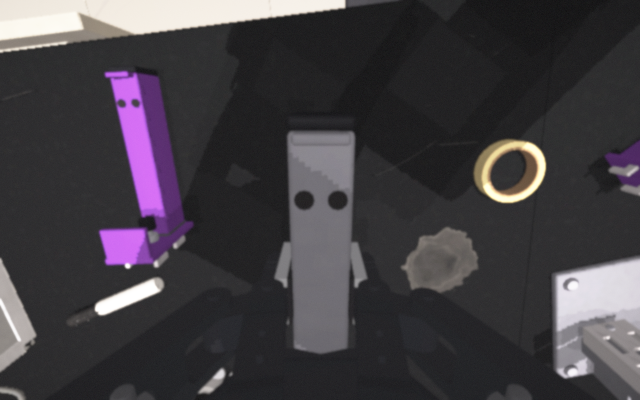

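The arm is held (tube at columns 290-355), and the bystanders are untouched. Next is the in-hand pose in tool axes.

```bash
python3 - <<'E'
from h import *
im=dict(np.load('wrist2.npz')); im.pop('T'); W=cloud(im,np.eye(4))
sub=W[140:290,285:360]; p=sub.reshape(-1,3); 
m=(abs(p[:,1])<.016)&(p[:,2]<-.0)&(p[:,2]>-.06)&(p[:,0]<.08); p=p[m]
z=np.median(p[:,2]); p=p[abs(p[:,2]-z)<.004]
c=p.mean(0); n=np.linalg.svd(p-c,full_matrices=False)[2][2]; n*=np.sign(n[2]); print('top c',c.round(4),'normal',n.round(4),len(p))
print(np.percentile(p,[0,1,50,99,100],axis=0).round(4))
(cc,s,a)=cv2.minAreaRect((p[:,:2]*1000).astype(np.float32)); print(cc,s,a, cv2.fitLine((p[:,:2]*1000).astype(np.float32),cv2.DIST_HUBER,0,.01,.01).ravel())
for r in range(120,150,3): print(r,W[r,320].round(4))
E
```

```text
top c [ 0.0351  0.0004 -0.0319] normal [0.003  0.0018 1.    ] 9168
[[ 0.0017 -0.0149 -0.0359]
 [ 0.0033 -0.012  -0.0338]
 [ 0.0362  0.0006 -0.0319]
 [ 0.0633  0.0129 -0.03  ]
 [ 0.0654  0.016  -0.028 ]]
(33.579254150390625, 0.5547113418579102) (63.71964645385742, 30.88714599609375) 0.0034383211750537157 [ 9.9999976e-01 -6.6678895e-04  3.5311031e+01  5.3345948e-01]
120 [ 0.0725  0.0002 -0.0324]
123 [ 0.0714  0.0002 -0.0318]
126 [ 0.0704  0.0002 -0.0324]
129 [ 0.0693  0.0002 -0.032 ]
132 [ 0.0685  0.0002 -0.0342]
135 [ 0.068   0.0002 -0.0409]
138 [ 0.0672  0.0002 -0.0419]
141 [ 0.0662  0.0002 -0.0417]
144 [ 0.0651  0.0002 -0.0409]
147 [ 0.0629  0.0002 -0.0318]
```

```bash
python3 - <<'E'
from h import *
to_tool((.45,-.13,.29),98.6)
E
```

```text
pos [ 0.4115 -0.2932  0.1874] heading 83.65 shift [-0.0204  0.1663 -0.1028] rz -0.2609 tilt z [ 0.0018 -0.0015 -1.    ]
```

```bash
python3 -m crank '[[[0,0.03,-0.04],[0,0,-0.05]],[[-0.01,0.075,-0.08],[0,0,-0.13]],[[-0.02,0.13,-0.1],[0,0,-0.21]],[[-0.02,0.166,-0.103],[0,0,-0.261]],[[-0.02,0.166,-0.103],[0,0,-0.261]],[[-0.02,0.166,-0.103],[0,0,-0.261]]]'; python3 - <<'E'
from h import *
T=T_tool(); im=viewer.get_image('wrist'); cv2.imwrite('pics/wrist3.png',im['frame']); np.savez('wrist3.npz',T=T,**im)
im=viewer.get_image('scene'); cv2.imwrite('pics/scene3.png',im['frame']); np.savez('scene3.npz',T=T,**im)
E
```

```text
time: 5.62
ee_pos: [0.4491, -0.1302, 0.2883]
eef_rot: [0.236, -3.131, -0.001]
contact_force: [0.6, 0.4, -4.6]
finger_gap: 0.0241
```

View pics/wrist3.png

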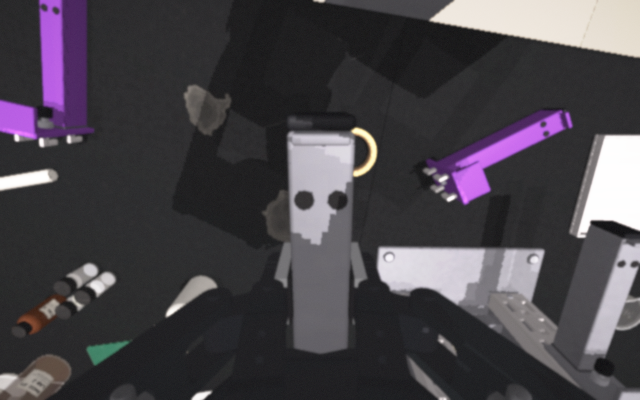

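View pics/scene3.png

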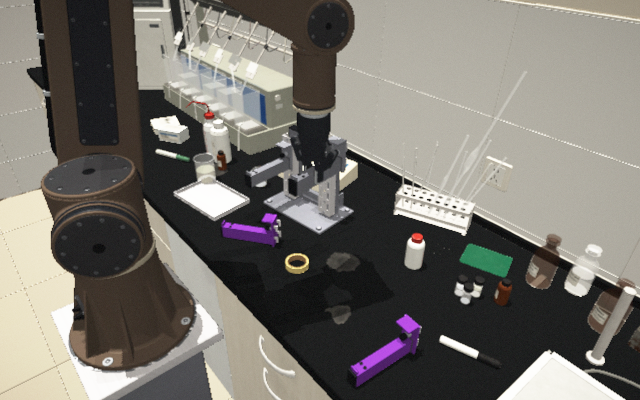

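```bash
python3 - <<'E'
from h import *
d=np.load('wrist3.npz'); T=d['T']; im={k:d[k] for k in d if k!='T'}; W=cloud(im,T); X,Y,Z=np.moveaxis(W,-1,0)
V,U=np.mgrid[:400,:640]
g=(abs(Z-.010)<.006)&(U>365)&(U<560)&(V>235)&(V<300)
# front edge: topmost pixel per column
cols=range(388,536,3); pts=[];px=[]
hsv=d['frame'].max(2)
K=d['mtx']; M=T@d['tool_from_camera']
def ray(u,v,z): 
    r=M[:3,:3]@np.array([(u-K[0,2])/K[0,0],(v-K[1,2])/K[1,1],1]); return M[:3,3]+r*(z-M[2,3])/r[2]
for u in cols:
    col=hsv[238:265,u].astype(float); gr=np.diff(col); k=np.argmax(gr); v=238+k+.5; pts.append(ray(u,v,.010)); px.append(v)
pts=np.array(pts); print('edge rows',px[::8])
vx,vy,x0,y0=cv2.fitLine((pts[:,:2]).astype(np.float32),cv2.DIST_HUBER,0,.001,.001).ravel(); vx,vy=(vx,vy) if vy>0 else (-vx,-vy); print('front edge heading',np.degrees(np.arctan2(vy,vx)).round(2),(x0,y0), 'edge length',np.linalg.norm(pts[-1]-pts[0]))
for v in (253,256,259):
    row=hsv[v,360:560].astype(float); gr=np.diff(row); a=np.argmax(gr[:50]); b=150+np.argmin(gr[150:])
    A=ray(360+a+.5,v,.01);B=ray(360+b+.5,v,.01); print(v,360+a,360+b,A.round(4),B.round(4),np.linalg.norm(A-B).round(4))
# strip face plane
m=(U>470)&(U<575)&(V>280)&(V<385)&(Z>.02)&(Z<.24)&(X>.59)&(X<.66)&(Y<.08)&(Y>0)
p=W[m]; print(len(p)); rng=np.random.default_rng(0); best=0
for i in range(400):
    a,b,c=p[rng.choice(len(p),3,replace=False)]; n=np.cross(b-a,c-a); l=np.linalg.norm(n)
    if l<1e-6: continue
    n/=l
    if abs(n[0])<.9: continue
    k=abs((p-a)@n)<.002
    if k.sum()>best: best=k.sum(); kk=k
q=p[kk]; c=q.mean(0); n=np.linalg.svd(q-c,full_matrices=False)[2][2]; n*=np.sign(n[0]); print('face n',n.round(4),np.degrees(np.arctan2(n[1],n[0])).round(2),c.round(4),len(q))
ex=np.array([np.cos(np.radians(8.5)),np.sin(np.radians(8.5)),0]); ey=np.array([-ex[1],ex[0],0])
print(np.percentile(q@ex,[5,50,95]).round(4),np.percentile(q@ey,[0,1,3,50,97,99,100]).round(4),np.percentile(q[:,2],[0,50,100]))
a=cv2.resize(d['frame'][235:400,365:640],None,fx=2.9,fy=2.9,interpolation=cv2.INTER_CUBIC); cv2.imwrite('pics/crop3.png',a)
s=cv2.imread('pics/scene3.png'); cv2.imwrite('pics/crop3s.png',cv2.resize(s[110:240,240:360],None,fx=4.5,fy=4.5,interpolation=cv2.INTER_CUBIC))
E
```

```text
edge rows [np.float64(246.5), np.float64(246.5), np.float64(247.5), np.float64(247.5), np.float64(247.5), np.float64(248.5), np.float64(256.5)]
front edge heading 97.55 (np.float32(0.5509103), np.float32(0.07529343)) edge length 0.23152616106134336
253 377 543 [ 0.5754 -0.0206  0.01  ] [0.5369 0.2355 0.01  ] 0.259
256 377 542 [ 0.5805 -0.0196  0.01  ] [0.5421 0.2358 0.01  ] 0.2583
259 377 542 [ 0.5857 -0.0185  0.01  ] [0.5471 0.2378 0.01  ] 0.2591
0Traceback (most recent call last):
  File "<stdin>", line 22, in <module>
  File "numpy/random/_generator.pyx", line 864, in numpy.random._generator.Generator.choice
ValueError: a must be a positive integer unless no samples are taken
```

```bash
python3 - <<'E'
from h import *
d=np.load('wrist3.npz'); T=d['T']; im={k:d[k] for k in d if k!='T'}; W=cloud(im,T)
for u,v in [(500,310),(510,320),(520,330),(530,345),(540,360)]: print(u,v,W[v,u].round(4))
g=d['frame'].max(2).astype(float); K=d['mtx']; M=T@d['tool_from_camera']
def ray(u,v,z): 
    r=M[:3,:3]@np.array([(u-K[0,2])/K[0,0],(v-K[1,2])/K[1,1],1]); return M[:3,3]+r*(z-M[2,3])/r[2]
P=[]
for u in range(384,538,2):
    col=g[240:254,u]; lo,hi=col[0],col[-1]; 
    k=np.where(col>60)[0]
    if len(k)==0 or k[0]==0: continue
    k=k[0]; v=240+k-1+(60-col[k-1])/(col[k]-col[k-1]); P.append((*ray(u,v,.01)[:2],u,v))
P=np.array(P); c=np.polyfit(P[:,1],P[:,0],1); r=P[:,0]-np.polyval(c,P[:,1]); k=abs(r-np.median(r))<.0015; c=np.polyfit(P[k,1],P[k,0],1); print('yaw',np.degrees(-np.arctan(c[0])).round(2),k.sum(),len(P),(P[k,0]-np.polyval(c,P[k,1])).std())
yaw=-np.arctan(c[0]); ex=np.array([np.cos(yaw),np.sin(yaw)]); ey=np.array([-ex[1],ex[0]])
print('front edge x',np.median(P[k,:2]@ex))
for v in (254,257,260):
    row=g[v]; a=[u for u in range(366,395) if row[u]<60<=row[u+1]]; b=[u for u in range(530,556) if row[u]>=60>row[u+1]]; print(v,a,b)
    if a and b: A=ray(a[-1]+.5,v,.01)[:2];B=ray(b[0]+.5,v,.01)[:2]; print(A@ey,B@ey,(A@ey+B@ey)/2,(B-A)@ey)
a=cv2.resize(d['frame'][235:400,365:640],None,fx=2.9,fy=2.9,interpolation=cv2.INTER_CUBIC); cv2.imwrite('pics/crop3.png',a)
s=cv2.imread('pics/scene3.png'); cv2.imwrite('pics/crop3s.png',cv2.resize(s[110:240,240:360],None,fx=4.5,fy=4.5,interpolation=cv2.INTER_CUBIC))
E
```

```text
500 310 [0.6253 0.1739 0.0452]
510 320 [0.6232 0.1733 0.0703]
520 330 [0.621  0.1724 0.0931]
530 345 [0.6262 0.1737 0.1145]
540 360 [0.6296 0.1733 0.1354]
yaw 7.54 77 77 0.0003251095525449216
front edge x 0.5530847297559133
254 [375] [544]
-0.09898663634986797 0.16490011464675616 0.032956739148444096 0.2638867509966241
257 [375] [544]
-0.09860609718098433 0.16616336446674063 0.03377863364287815 0.26476946164772497
260 [375] [543]
-0.09822300453187179 0.1658627673590468 0.0338198814135875 0.2640857718909186
```

View pics/crop3.png

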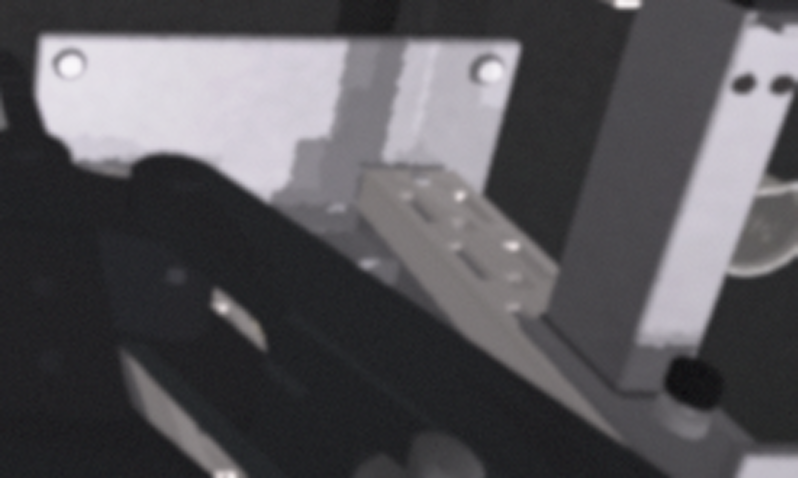

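View pics/crop3s.png

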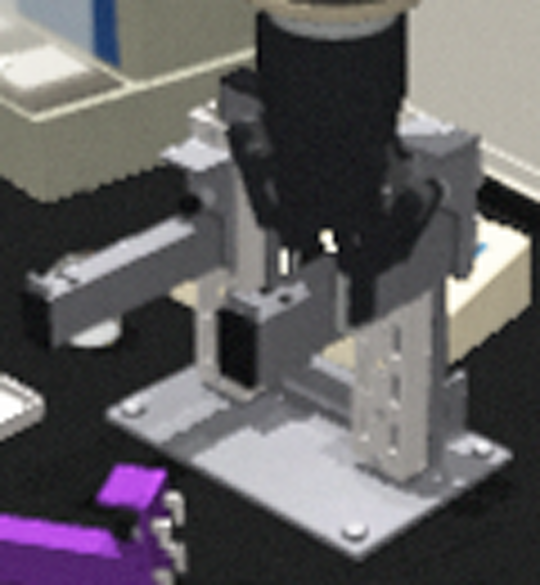

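```bash
python3 - <<'E'
from h import *
d=np.load('wrist3.npz'); T=d['T']; im={k:d[k] for k in d if k!='T'}; W=cloud(im,T)
a=np.radians(7.7); Rz=np.array([[np.cos(a),np.sin(a),0],[-np.sin(a),np.cos(a),0],[0,0,1]])
for u,v in [(505,298),(515,305),(525,312),(530,320),(540,325),(545,335)]: print('wrist L',u,v,(Rz@W[v,u]).round(4))
poly=np.array([[500,297],[515,297],[550,328],[548,338],[540,338]]); m=np.zeros((400,640),np.uint8); cv2.fillPoly(m,[poly],1); p=W[m>0]; p=p[~np.isnan(p[:,0])]
k=np.ones(len(p),bool)
for _ in range(5):
    c=np.median(p[k],0); n=np.linalg.svd(p[k]-p[k].mean(0),full_matrices=False)[2][2]; n*=np.sign(n[0]); r=(p-p[k].mean(0))@n; k=abs(r)<.003
print('n',n.round(3),np.degrees(np.arctan2(n[1],n[0])),k.sum(),len(p),(Rz@p[k].mean(0)).round(4))
s=np.load('scene0.npz'); S=cloud(s); 
for u,v in [(327,160),(327,190),(325,210)]: print('scene R',(Rz@S[v,u]).round(4))
# hung ledge in both
X,Y,Z=np.moveaxis(S@Rz.T,-1,0); m=(X>.55)&(X<.66)&(abs(Y-.105)<.04)&(Z>.21)&(Z<.226); q=np.stack([X[m],Y[m],Z[m]],-1); print('scene hung ledge',np.percentile(q,[1,10,50,90,99],axis=0).round(4),len(q))
X,Y,Z=np.moveaxis(W@Rz.T,-1,0); m=(X>.45)&(X<.66)&(abs(Y-.11)<.05)&(Z>.155)&(Z<.18); q=np.stack([X[m],Y[m],Z[m]],-1); print('wrist hung tube',np.percentile(q,[1,10,50,90,99],axis=0).round(4),len(q))
X,Y,Z=np.moveaxis(S@Rz.T,-1,0); m=(X>.45)&(X<.6)&(abs(Y-.11)<.05)&(Z>.155)&(Z<.18); q=np.stack([X[m],Y[m],Z[m]],-1); print('scene hung tube',np.percentile(q,[1,10,50,90,99],axis=0).round(4),len(q))
E
```

```text
wrist L 505 298 [0.6338 0.1047 0.0277]
wrist L 515 305 [0.6333 0.1092 0.0457]
wrist L 525 312 [0.6363 0.1171 0.0579]
wrist L 530 320 [0.6339 0.1102 0.0783]
wrist L 540 325 [0.6334 0.1168 0.0889]
wrist L 545 335 [0.6328 0.1095 0.1085]
n [ 0.991  0.137 -0.   ] 7.8818000229333975 651 732 [0.6337 0.1112 0.07  ]
scene R [ 0.6315 -0.0566  0.2168]
scene R [ 0.6302 -0.0611  0.1145]
scene R [ 0.631  -0.0543  0.0361]
scene hung ledge [[0.5967 0.0819 0.2107]
 [0.6004 0.0862 0.2146]
 [0.627  0.1032 0.2184]
 [0.6521 0.1269 0.2245]
 [0.6593 0.1347 0.2257]] 147
wrist hung tube [[0.4613 0.0886 0.1554]
 [0.4756 0.0999 0.1586]
 [0.5421 0.1033 0.1691]
 [0.6227 0.1191 0.1706]
 [0.6344 0.1246 0.1789]] 5587
scene hung tube [[0.459  0.0953 0.1556]
 [0.464  0.0977 0.1581]
 [0.5235 0.103  0.1673]
 [0.584  0.1191 0.1702]
 [0.5988 0.1235 0.1774]] 322
```

```bash
python3 - <<'E'
from h import *
to_tool((.40,-.25,.36),97.7)
E
```

```text
pos [ 0.4492 -0.1309  0.2886] heading 98.54 shift [ 0.0664 -0.1105 -0.0714] rz 0.0146 tilt z [-1.4e-03  3.0e-04 -1.0e+00]
```

```bash
python3 -m crank '[[[0.025,-0.04,-0.025],[0,0,0.015]],[[0.05,-0.08,-0.05],[0,0,0.015]],[[0.066,-0.11,-0.07],[0,0,0.015]],[[0.066,-0.11,-0.07],[0,0,0.015]],[[0.066,-0.11,-0.07],[0,0,0.015]]]'; python3 - <<'E'
from h import *
T=T_tool(); im=viewer.get_image('wrist'); cv2.imwrite('pics/wrist4.png',im['frame']); np.savez('wrist4.npz',T=T,**im)
cv2.imwrite('pics/crop4.png',cv2.resize(im['frame'][200:400,400:640],None,fx=3,fy=3,interpolation=cv2.INTER_CUBIC))
to_tool((.40,-.25,.36),97.7)
E
```

```text
time: 6.35
ee_pos: [0.4003, -0.249, 0.3587]
eef_rot: [0.209, -3.134, -0.001]
contact_force: [0.4, 1.1, -4.5]
finger_gap: 0.0241
pos [ 0.4004 -0.2486  0.3586] heading 97.7 shift [ 0.0006 -0.0014 -0.0014] rz 0.0 tilt z [-0.0012  0.001  -1.    ]
```

View pics/crop4.png

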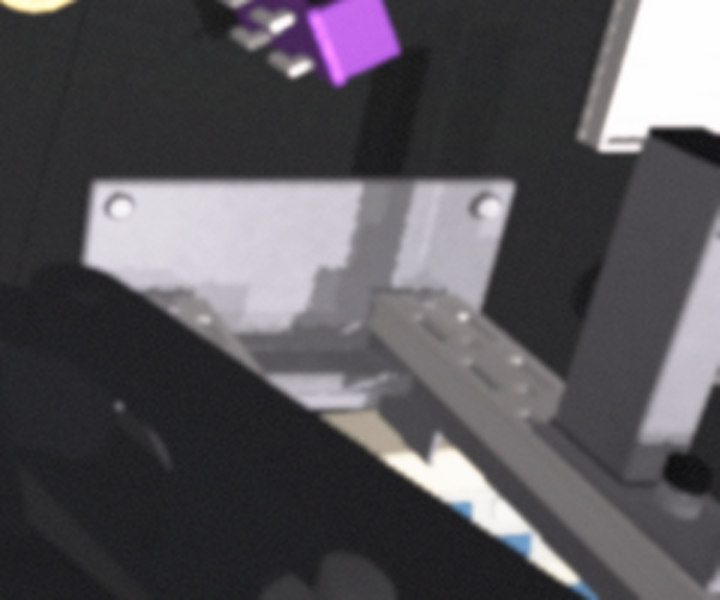

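```bash
python3 - <<'E'
from h import *
d=np.load('wrist4.npz'); T=d['T']; K=d['mtx']; M=T@d['tool_from_camera']; g=d['frame'].max(2).astype(float)
a=np.radians(7.7); ex=np.array([np.cos(a),np.sin(a)]); ey=np.array([-ex[1],ex[0]])
def ray(u,v,z): 
    r=M[:3,:3]@np.array([(u-K[0,2])/K[0,0],(v-K[1,2])/K[1,1],1]); return (M[:3,3]+r*(z-M[2,3])/r[2])[:2]
for v in range(264,274,2):
    gr=np.diff(g[v]); A=ray(420+np.argmax(gr[420:445])+.5,v,.01); B=ray(555+np.argmin(gr[555:580])+.5,v,.01); print(v,A@ey,B@ey,(A+B)@ey/2,(B-A)@ey)
to_tool((.50,.015,.24),97.7)
to_tool((.5015,.019,.152),97.7)
E
```

```text
264 -0.09706659706615932 0.16128705393156242 0.03211022843270156 0.25835365099772173
266 -0.09661543083132526 0.1623226941443556 0.03285363165651516 0.25893812497568086
268 -0.09801522415444312 0.1615085402212083 0.031746658033382585 0.25952376437565144
270 -0.09756416434644706 0.16254938633968186 0.03249261099661739 0.2601135506861289
272 -0.09711105119631498 0.16173204257015847 0.03231049568692174 0.25884309376647346
pos [ 0.4004 -0.2486  0.3586] heading 97.7 shift [-0.1341  0.2477  0.1187] rz 0.0 tilt z [-0.0012  0.001  -1.    ]
pos [ 0.4004 -0.2486  0.3586] heading 97.7 shift [-0.1363  0.2514  0.2068] rz 0.0 tilt z [-0.0012  0.001  -1.    ]
```

```bash
python3 -m crank '[[[-0.025,0.05,0.02],[0,0,0]],[[-0.05,0.1,0.045],[0,0,0]],[[-0.08,0.15,0.07],[0,0,0]],[[-0.11,0.2,0.1],[0,0,0]],[[-0.13,0.24,0.13],[0,0,0]],[[-0.136,0.251,0.17],[0,0,0]],[[-0.136,0.251,0.205],[0,0,0]],[[-0.136,0.251,0.205],[0,0,0]]]'; python3 - <<'E'
from h import *
im=viewer.get_image('scene'); np.savez('scene5.npz',**im)
cv2.imwrite('pics/crop5.png',cv2.resize(im['frame'][110:230,250:370],None,fx=5,fy=5,interpolation=cv2.INTER_CUBIC))
im=viewer.get_image('side'); cv2.imwrite('pics/side5.png',im['frame'])
to_tool((.5015,.019,.152),97.7); print(st()['contact_force'])
E
```

```text
time: 7.4
ee_pos: [0.4994, 0.0192, 0.1521]
eef_rot: [0.214, -3.128, -0.001]
contact_force: [-0.2, -0.2, -4.1]
finger_gap: 0.0241
pos [0.5017 0.0185 0.1549] heading 97.77 shift [0.0002 0.0005 0.0029] rz 0.0013 tilt z [-5.e-04  1.e-04 -1.e+00]
[-0.91558853 -0.03146811 -3.64705577]
```

View pics/crop5.png

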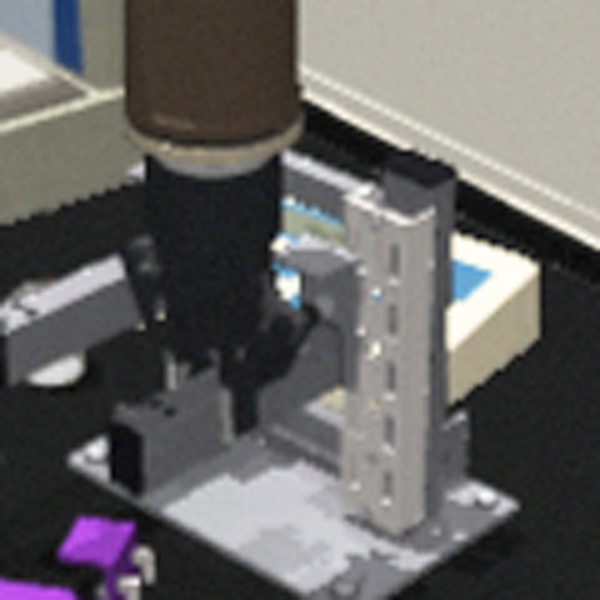

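View pics/side5.png

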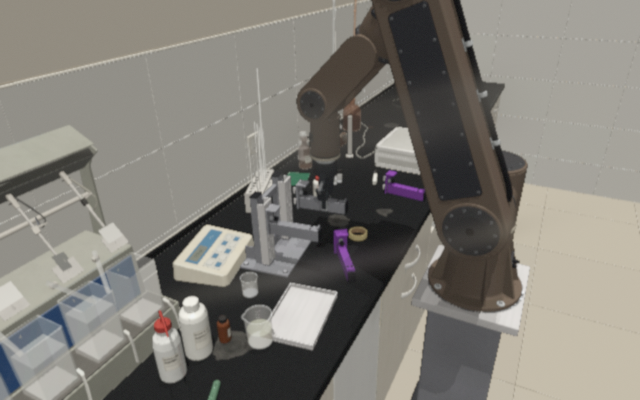

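The scene crop shows the arm level in front of the right strip, its claws facing the slots (right slot column at crop (390,265…487)). Next I'll measure slot heights on the right strip against the left strip in scene0.

```bash
python3 - <<'E'
from h import *
s=np.load('scene0.npz'); g=cv2.GaussianBlur(cv2.cvtColor(s['frame'],cv2.COLOR_BGR2GRAY),(0,0),.6).astype(np.float32); K=s['mtx']; M=s['world_to_cam']
a=np.radians(7.7); ex=np.array([np.cos(a),np.sin(a),0]); ey=np.array([-ex[1],ex[0],0])
def proj(p): c=M@np.r_[p,1]; return (K@c[:3])[:2]/c[2]
zs=np.arange(.02,.245,.0005)
for n,yc in (('R',-.0495),('L',.1105)):
  for side in (-.014,.014):
    best=None
    for dy in np.arange(-.004,.0041,.001):
      uv=np.array([proj(.632*ex+(yc+side+dy)*ey+np.array([0,0,z])) for z in zs]).astype(np.float32)
      pr=cv2.remap(g,uv[:,0].reshape(-1,1),uv[:,1].reshape(-1,1),cv2.INTER_CUBIC).ravel()
      # slot model correlation with shift
      res=[]
      for dz in np.arange(-.01,.0101,.0005):
        rows=[.2085,.1685,.1285,.0885,.0485] if n=='R' else [.0885,.0485]
        v=0
        for c in rows:
            ins=abs(zs-c-dz)<.009; out=(abs(zs-c-dz)>.0155)&(abs(zs-c-dz)<.0195); v+=pr[out].mean()-pr[ins].mean()
        res.append(v/len(rows))
      k=int(np.argmax(res)); 
      if best is None or res[k]>best[0]: best=(res[k],round(dy,4),round(-.01+.0005*k,4))
    print(n,side,best)
E
```

```text
R -0.014 (np.float32(39.001884), np.float64(0.002), 0.008)
R 0.014 (np.float32(14.5098295), np.float64(0.003), 0.01)
L -0.014 (np.float32(18.13063), np.float64(0.001), 0.0005)
L 0.014 (np.float32(7.2743073), np.float64(0.001), 0.0035)
```

```bash
python3 - <<'E'
from h import *
s=np.load('scene0.npz'); g=cv2.GaussianBlur(cv2.cvtColor(s['frame'],cv2.COLOR_BGR2GRAY),(0,0),.5).astype(np.float32); K=s['mtx']; M=s['world_to_cam']
a=np.radians(7.7); ex=np.array([np.cos(a),np.sin(a),0]); ey=np.array([-ex[1],ex[0],0])
def proj(p): c=M@np.r_[p,1]; return (K@c[:3])[:2]/c[2]
zs=np.arange(.0,.265,.003)
for n,yc in (('R',-.0475),('L',.112)):
  for side in (-.014,-.022):
    uv=np.array([proj(.632*ex+(yc+side)*ey+np.array([0,0,z])) for z in zs]).astype(np.float32)
    pr=cv2.remap(g,uv[:,0].reshape(-1,1),uv[:,1].reshape(-1,1),cv2.INTER_CUBIC).ravel()
    print(n,side); print(' '.join(f'{z*1000:.0f}:{p:.0f}' for z,p in zip(zs,pr)))
E
```

```text
R -0.014
0:180 3:178 6:168 9:141 12:112 15:101 18:113 21:133 24:140 27:140 30:137 33:135 36:148 39:176 42:157 45:127 48:109 51:110 54:112 57:108 60:111 63:124 66:138 69:140 72:138 75:151 78:167 81:162 84:135 87:116 90:106 93:103 96:102 99:102 102:112 105:130 108:140 111:142 114:146 117:174 120:162 123:126 126:105 129:103 132:101 135:101 138:104 141:114 144:128 147:139 150:142 153:140 156:149 159:148 162:128 165:106 168:100 171:105 174:108 177:107 180:107 183:120 186:135 189:137 192:134 195:140 198:166 201:151 204:124 207:110 210:104 213:102 216:103 219:106 222:114 225:133 228:138 231:138 234:140 237:162 240:206 243:198 246:130 249:82 252:79 255:78 258:79 261:79 264:77
R -0.022
0:179 3:179 6:171 9:146 12:113 15:99 18:111 21:130 24:139 27:140 30:139 33:139 36:140 39:141 42:143 45:141 48:138 51:137 54:137 57:136 60:138 63:139 66:140 69:142 72:142 75:141 78:141 81:143 84:141 87:140 90:141 93:140 96:140 99:143 102:142 105:142 108:141 111:139 114:139 117:140 120:141 123:137 126:135 129:136 132:135 135:135 138:134 141:134 144:137 147:140 150:140 153:137 156:137 159:140 162:140 165:139 168:1
[... 865 characters left out ...]
6 255:75 258:74 261:75 264:77
L -0.022
0:96 3:98 6:95 9:86 12:89 15:108 18:128 21:133 24:135 27:132 30:131 33:133 36:133 39:134 42:135 45:133 48:133 51:133 54:133 57:134 60:133 63:132 66:134 69:135 72:136 75:134 78:133 81:134 84:133 87:134 90:133 93:132 96:131 99:129 102:130 105:133 108:134 111:132 114:133 117:133 120:133 123:130 126:128 129:123 132:122 135:122 138:121 141:122 144:123 147:122 150:123 153:124 156:124 159:121 162:124 165:124 168:122 171:123 174:122 177:122 180:122 183:122 186:121 189:120 192:119 195:118 198:119 201:121 204:125 207:128 210:127 213:126 216:125 219:131 222:135 225:138 228:140 231:140 234:153 237:199 240:170 243:113 246:82 249:78 252:81 255:79 258:77 261:76 264:75
```

```bash
cat >> h.py <<'E'
def avg(n=8):
    P=[];F=[];Q=[]
    for i in range(n):
        o=monitor.get_obs(); P.append(o['ee_pos']);F.append(np.r_[o['contact_force'],o['wrist_torque']]);Q.append(o['eef_rot']*np.sign(o['eef_rot'][1])); 
        if i<n-1: viewer.get_image('side')
    P=np.array(P);F=np.array(F); a=np.radians(7.7); ex=np.array([np.cos(a),np.sin(a),0]); ey=np.array([-ex[1],ex[0],0]); p=P.mean(0)
    q=np.mean(Q,0); T=R.from_rotvec(q).as_matrix()
    print('t',o['time'],'p',p.round(4),'std',P.std(0).round(4),"stand x' y'",(p@ex).round(4),(p@ey).round(4),'F',F.mean(0).round(2),'hd',np.degrees(np.arctan2(T[1,1],T[0,1])).round(2),'tz',T[:,2].round(4),'gap',o['finger_gap'])
    f=F.mean(0)[:3]; print("F' x,y,z",(f@ex).round(2),(f@ey).round(2),f[2].round(2),'| origin x to face',(.6335-(p@ex+.099)).round(4),'y err',(p@ey+.048).round(4),'origin z',(p[2]-.008).round(4))
E
python3 - <<'E'
from h import *
avg(8)
E
```

```text
t 7.85 p [0.5023 0.0182 0.1555] std [0.0003 0.0002 0.0003] stand x' y' 0.5002 -0.0493 F [ 0.12  0.04 -4.08 -0.02  0.15 -0.01] hd 97.74 tz [ 0.0017 -0.     -1.    ] gap 0.024255793196767666
F' x,y,z 0.13 0.02 -4.08 | origin x to face 0.0343 y err -0.0013 origin z 0.1475
```

```bash
python3 -m crank '[[[-0.005,0.001,0],[0,0,0]],[[-0.01,0.001,0],[0,0,0]],[[-0.015,0.001,0],[0,0,0]],[[-0.018,0.001,0],[0,0,0]],[[-0.018,0.001,0],[0,0,0]]]'; python3 - <<'E'
from h import *
im=viewer.get_image('scene'); cv2.imwrite('pics/crop6.png',cv2.resize(im['frame'][130:210,290:350],None,fx=8,fy=7,interpolation=cv2.INTER_CUBIC))
avg(3)
E
```

```text
time: 8.48
ee_pos: [0.5196, 0.0217, 0.1544]
eef_rot: [0.212, -3.134, 0.0]
contact_force: [-0.8, -0.6, -3.6]
finger_gap: 0.0239
t 8.625 p [0.5193 0.0216 0.1544] std [0.0001 0.     0.    ] stand x' y' 0.5175 -0.0481 F [-0.11 -0.56 -3.56 -0.03  0.19  0.  ] hd 97.75 tz [ 3.e-04  0.e+00 -1.e+00] gap 0.023762579811736784
F' x,y,z -0.18 -0.54 -3.56 | origin x to face 0.017 y err -0.0001 origin z 0.1464
```

View pics/crop6.png

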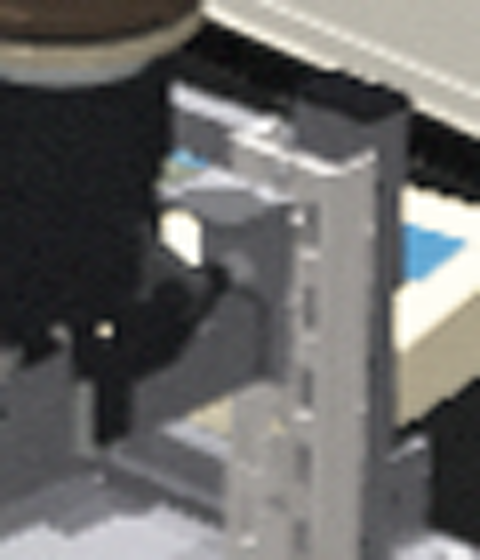

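```bash
python3 -m crank '[[[-0.002,0,-0.001],[0,0,0]],[[-0.004,0,-0.001],[0,0,0]],[[-0.006,0,-0.001],[0,0,0]],[[-0.007,0,-0.001],[0,0,0]],[[-0.007,0,-0.001],[0,0,0]]]'; python3 - <<'E'
from h import *
avg(3)
E
python3 -m crank '[[[-0.001,0,0],[0,0,0]],[[-0.002,0,0],[0,0,0]],[[-0.003,0,0],[0,0,0]],[[-0.003,0,0],[0,0,0]]]'; python3 - <<'E'
from h import *
avg(3)
E
```

```text
time: 9.25
ee_pos: [0.5264, 0.0226, 0.1554]
eef_rot: [0.212, -3.134, 0.0]
contact_force: [0.5, 0.8, -4.5]
finger_gap: 0.024
t 9.35 p [0.5264 0.0226 0.1554] std [0. 0. 0.] stand x' y' 0.5246 -0.0482 F [ 0.3   0.08 -4.45 -0.05  0.17 -0.01] hd 97.75 tz [ 1.e-04 -0.e+00 -1.e+00] gap 0.024366521312959112
F' x,y,z 0.31 0.04 -4.45 | origin x to face 0.0099 y err -0.0002 origin z 0.1474
time: 9.85
ee_pos: [0.5294, 0.023, 0.1554]
eef_rot: [-0.212, 3.134, 0.0]
contact_force: [-0.0, -0.1, -4.1]
finger_gap: 0.0241
t 9.95 p [0.5294 0.023  0.1554] std [0. 0. 0.] stand x' y' 0.5277 -0.0481 F [ 0.33  0.13 -4.23 -0.02  0.16 -0.  ] hd 97.75 tz [ 1.e-04  0.e+00 -1.e+00] gap 0.024159087756754644
F' x,y,z 0.34 0.08 -4.23 | origin x to face 0.0068 y err -0.0001 origin z 0.1474
```

```bash
python3 -m crank '[[[-0.001,0,0],[0,0,0]],[[-0.002,0,0],[0,0,0]],[[-0.003,0,0],[0,0,0]],[[-0.003,0,0],[0,0,0]]]'; python3 - <<'E'
from h import *
avg(2)
E
python3 -m crank '[[[-0.001,0,0],[0,0,0]],[[-0.002,0,0],[0,0,0]],[[-0.002,0,0],[0,0,0]]]'; python3 - <<'E'
from h import *
avg(2)
E
```

```text
time: 10.45
ee_pos: [0.5318, 0.0233, 0.1553]
eef_rot: [0.212, -3.133, -0.0]
contact_force: [-5.0, -1.3, -2.9]
finger_gap: 0.0241
t 10.5 p [0.5318 0.0233 0.1553] std [0. 0. 0.] stand x' y' 0.5301 -0.0481 F [-4.83 -1.32 -3.2  -0.14  0.69 -0.04] hd 97.75 tz [ 1.1e-03  1.0e-04 -1.0e+00] gap 0.02422261635218739
F' x,y,z -4.96 -0.67 -3.2 | origin x to face 0.0044 y err -0.0001 origin z 0.1473
time: 10.88
ee_pos: [0.5326, 0.0235, 0.155]
eef_rot: [0.212, -3.131, -0.0]
contact_force: [-11.1, -2.3, -2.1]
finger_gap: 0.0241
t 10.925 p [0.5326 0.0235 0.155 ] std [0. 0. 0.] stand x' y' 0.531 -0.048 F [-11.15  -2.84  -1.82  -0.27   1.31  -0.09] hd 97.74 tz [ 3.2e-03  3.0e-04 -1.0e+00] gap 0.024216381811749677
F' x,y,z -11.43 -1.32 -1.82 | origin x to face 0.0035 y err -0.0 origin z 0.147
```

```bash
python3 - <<'E'
from h import *
im=viewer.get_image('scene'); cv2.imwrite('pics/crop7.png',cv2.resize(im['frame'][130:210,290:350],None,fx=8,fy=7,interpolation=cv2.INTER_CUBIC))
im=viewer.get_image('side'); cv2.imwrite('pics/crop7s.png',cv2.resize(im['frame'][160:280,240:360],None,fx=5,fy=5,interpolation=cv2.INTER_CUBIC))
E
```

```text
(no output)
```

View pics/crop7.png

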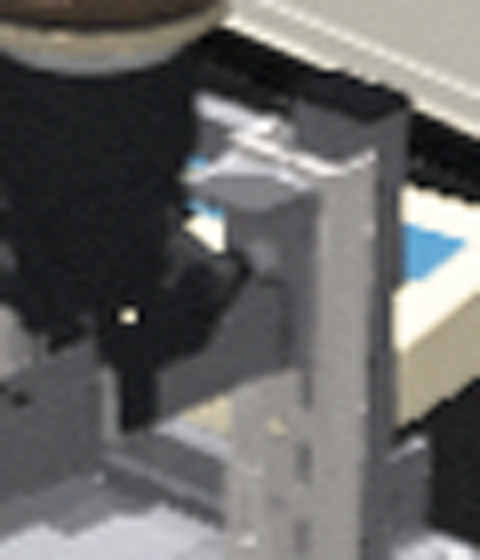

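View pics/crop7s.png

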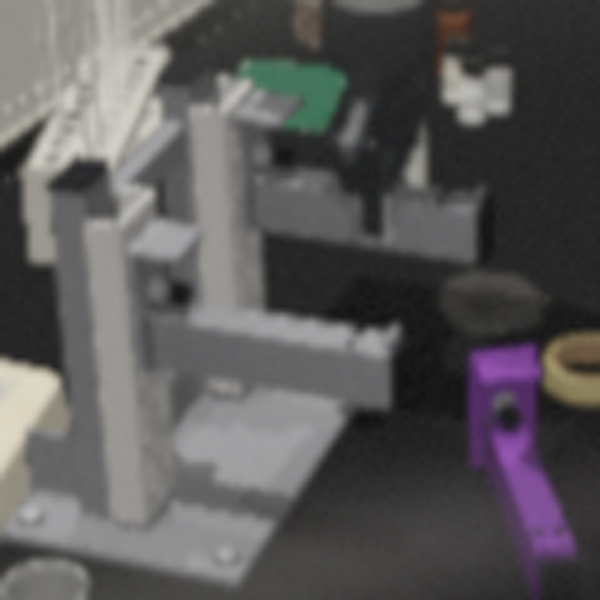

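The scene crop shows the plate covering the slots right at the strip, and the side view shows the ledge against the upright. The contact at about 5 mm to go fits the pin on the face. I'll keep pressing gently.

```bash
python3 -m crank '[[[-0.001,0,0],[0,0,0]],[[-0.002,0,0],[0,0,0]],[[-0.002,0,0],[0,0,0]]]'; python3 - <<'E'
from h import *
avg(2)
E
python3 -m crank '[[[-0.001,0,0],[0,0,0]],[[-0.002,0,0],[0,0,0]],[[-0.002,0,0],[0,0,0]]]'; python3 - <<'E'
from h import *
avg(2)
E
```

```text
time: 11.4
ee_pos: [0.5344, 0.0238, 0.1549]
eef_rot: [0.212, -3.131, -0.0]
contact_force: [-13.3, -2.4, -1.2]
finger_gap: 0.0239
t 11.45 p [0.5344 0.0238 0.155 ] std [0. 0. 0.] stand x' y' 0.5328 -0.048 F [-13.09  -2.53  -1.26  -0.32   1.42  -0.09] hd 97.75 tz [ 3.5e-03  3.0e-04 -1.0e+00] gap 0.023885863251291717
F' x,y,z -13.31 -0.76 -1.26 | origin x to face 0.0017 y err -0.0 origin z 0.147
time: 11.82
ee_pos: [0.5362, 0.024, 0.1549]
eef_rot: [0.212, -3.131, -0.0]
contact_force: [-13.4, -2.3, -2.0]
finger_gap: 0.0246
t 11.875 p [0.5362 0.024  0.1549] std [0. 0. 0.] stand x' y' 0.5346 -0.048 F [-13.45  -2.63  -1.42  -0.36   1.57  -0.1 ] hd 97.75 tz [ 3.8e-03  3.0e-04 -1.0e+00] gap 0.02430528304850294
F' x,y,z -13.68 -0.8 -1.42 | origin x to face -0.0001 y err -0.0 origin z 0.1469
```

Force plateaus at 11 to 14 N, which is the pin's spring, so the hooks are inside the slots. On to plate contact.

```bash
python3 -m crank '[[[-0.001,0,0],[0,0,0]],[[-0.002,0,0],[0,0,0]],[[-0.002,0,0],[0,0,0]]]'; python3 - <<'E'
from h import *
avg(2)
E
```

```text
time: 12.25
ee_pos: [0.5371, 0.0242, 0.1548]
eef_rot: [0.212, -3.129, -0.0]
contact_force: [-20.1, -4.9, 2.4]
finger_gap: 0.0246
t 12.3 p [0.5371 0.0242 0.1548] std [0. 0. 0.] stand x' y' 0.5355 -0.048 F [-19.71  -4.49   2.54  -0.52   2.24  -0.09] hd 97.75 tz [ 5.8e-03  4.0e-04 -1.0e+00] gap 0.024224872864664872
F' x,y,z -20.13 -1.8 2.54 | origin x to face -0.001 y err -0.0 origin z 0.1468
```

```bash
python3 -m crank '[[[0.0005,0,0.001],[0,0,0]],[[0.0005,0,0.002],[0,0,0]],[[0.0005,0,0.003],[0,0,0]],[[0.0005,0,0.003],[0,0,0]]]'; python3 - <<'E'
from h import *
avg(2)
E
python3 -m crank '[[[0,0,0.001],[0,0,0]],[[0,0,0.002],[0,0,0]],[[0,0,0.003],[0,0,0]],[[0,0,0.003],[0,0,0]]]'; python3 - <<'E'
from h import *
avg(2)
E
```

```text
time: 12.8
ee_pos: [0.5367, 0.0242, 0.1518]
eef_rot: [0.212, -3.129, -0.0]
contact_force: [-18.9, -3.8, 1.3]
finger_gap: 0.024
t 12.85 p [0.5367 0.0242 0.1518] std [0. 0. 0.] stand x' y' 0.5351 -0.048 F [-18.38  -3.36   1.85  -0.46   2.16  -0.04] hd 97.75 tz [ 5.6e-03  5.0e-04 -1.0e+00] gap 0.024270018018524523
F' x,y,z -18.67 -0.86 1.85 | origin x to face -0.0006 y err 0.0 origin z 0.1438
time: 13.35
ee_pos: [0.5363, 0.0242, 0.1486]
eef_rot: [0.212, -3.128, -0.0]
contact_force: [-19.0, -3.7, 1.3]
finger_gap: 0.024
t 13.4 p [0.5363 0.0242 0.1486] std [0. 0. 0.] stand x' y' 0.5347 -0.0479 F [-19.11  -3.74   0.63  -0.49   2.37  -0.08] hd 97.75 tz [ 6.3e-03  6.0e-04 -1.0e+00] gap 0.024211586765046478
F' x,y,z -19.44 -1.15 0.63 | origin x to face -0.0002 y err 0.0001 origin z 0.1406
```

```bash
python3 -m crank '[[[0,0,0.001],[0,0,0]],[[0,0,0.002],[0,0,0]],[[0,0,0.003],[0,0,0]],[[0,0,0.003],[0,0,0]]]'; python3 - <<'E'
from h import *
avg(2)
E
python3 -m crank '[[[0,0,0.001],[0,0,0]],[[0,0,0.002],[0,0,0]],[[0,0,0.003],[0,0,0]],[[0,0,0.003],[0,0,0]]]'; python3 - <<'E'
from h import *
avg(2)
E
```

```text
time: 13.9
ee_pos: [0.5361, 0.0241, 0.1456]
eef_rot: [0.212, -3.128, -0.0]
contact_force: [-21.9, -4.4, 3.5]
finger_gap: 0.0242
t 13.95 p [0.5361 0.0241 0.1457] std [0. 0. 0.] stand x' y' 0.5345 -0.048 F [-21.74  -4.78   3.68  -0.59   2.44  -0.15] hd 97.75 tz [ 6.6e-03  5.0e-04 -1.0e+00] gap 0.023922933139714088
F' x,y,z -22.19 -1.82 3.68 | origin x to face -0.0 y err 0.0 origin z 0.1377
time: 14.45
ee_pos: [0.5361, 0.0242, 0.1427]
eef_rot: [0.212, -3.128, -0.0]
contact_force: [-21.6, -3.4, 4.6]
finger_gap: 0.0241
t 14.5 p [0.5361 0.0242 0.1427] std [0. 0. 0.] stand x' y' 0.5345 -0.0479 F [-21.31  -3.61   4.21  -0.47   2.55  -0.03] hd 97.75 tz [ 6.6e-03  6.0e-04 -1.0e+00] gap 0.0238745093445426
F' x,y,z -21.61 -0.73 4.21 | origin x to face -0.0 y err 0.0001 origin z 0.1347
```

```bash
python3 -m crank '[[[0.0005,0,0.001],[0,0,0]],[[0.0005,0,0.001],[0,0,0]],[[0.0005,0,0.002],[0,0,0]],[[0.0005,0,0.002],[0,0,0]]]'; python3 - <<'E'
from h import *
avg(2)
E
```

```text
time: 15.0
ee_pos: [0.5361, 0.0241, 0.1411]
eef_rot: [0.212, -3.129, -0.0]
contact_force: [-21.4, -3.9, 8.8]
finger_gap: 0.0242
t 15.05 p [0.5361 0.0241 0.1411] std [0. 0. 0.] stand x' y' 0.5345 -0.0479 F [-20.69  -3.55   8.31  -0.43   2.37  -0.07] hd 97.75 tz [ 5.6e-03  5.0e-04 -1.0e+00] gap 0.02417993930792991
F' x,y,z -20.97 -0.75 8.31 | origin x to face -0.0 y err 0.0001 origin z 0.1331
```

```bash
python3 -m crank '[[[0.001,0,-0.001],[0,0,0]],[[0.002,0,-0.001],[0,0,0]],[[0.002,0,-0.001],[0,0,0]]]'; python3 - <<'E'
from h import *
avg(2)
E
python3 -m crank '[[[0,0,0],[0,0,0]],[[0,0,0],[0,0,0]],[[0,0,0],[0,0,0]],[[0,0,0],[0,0,0]]]' 0.3
python3 - <<'E'
from h import *
avg(2)
im=viewer.get_image('scene'); cv2.imwrite('pics/crop8.png',cv2.resize(im['frame'][130:210,270:350],None,fx=7,fy=7,interpolation=cv2.INTER_CUBIC))
E
```

```text
time: 15.42
ee_pos: [0.5361, 0.024, 0.1421]
eef_rot: [0.212, -3.132, -0.0]
contact_force: [-6.5, -1.2, -5.4]
finger_gap: 0.024
t 15.475 p [0.5361 0.024  0.1421] std [0. 0. 0.] stand x' y' 0.5344 -0.048 F [-7.01 -1.27 -5.1  -0.16  1.22  0.  ] hd 97.75 tz [ 2.2e-03  3.0e-04 -1.0e+00] gap 0.023677136860504593
F' x,y,z -7.12 -0.32 -5.1 | origin x to face 0.0001 y err -0.0 origin z 0.1341
time: 15.98
ee_pos: [0.5375, 0.0241, 0.1426]
eef_rot: [-0.212, 3.134, -0.0]
contact_force: [-0.4, 0.8, 0.8]
finger_gap: 0.0557
t 16.025 p [0.5375 0.0241 0.1426] std [0.0001 0.     0.    ] stand x' y' 0.5359 -0.0482 F [ 0.2   0.66  0.06 -0.01  0.04  0.03] hd 97.75 tz [ 4.e-04  0.e+00 -1.e+00] gap 0.05543565989023115
F' x,y,z 0.28 0.62 0.06 | origin x to face -0.0014 y err -0.0002 origin z 0.1346
```

View pics/crop8.png

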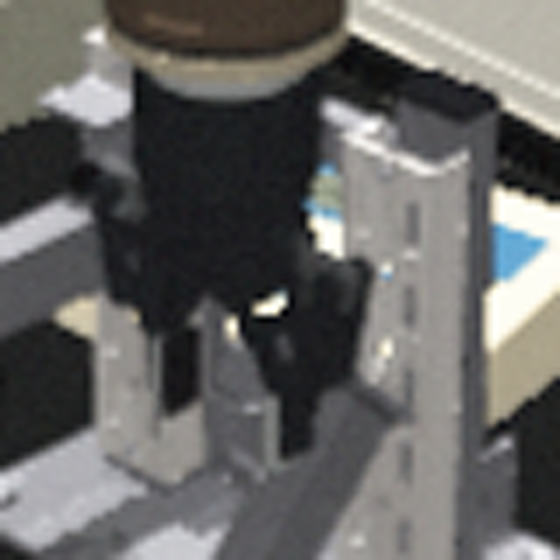

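The slots look empty here, so I need a wider look.

```bash
python3 - <<'E'
from h import *
im=viewer.get_image('scene'); np.savez('scene9.npz',**im); cv2.imwrite('pics/crop9.png',cv2.resize(im['frame'][120:260,220:380],None,fx=4,fy=4,interpolation=cv2.INTER_CUBIC))
im=viewer.get_image('side'); cv2.imwrite('pics/crop9s.png',cv2.resize(im['frame'][160:280,240:380],None,fx=5,fy=5,interpolation=cv2.INTER_CUBIC))
im=viewer.get_image('wrist'); cv2.imwrite('pics/wrist9.png',im['frame'])
E
```

```text
(no output)
```

View pics/crop9.png

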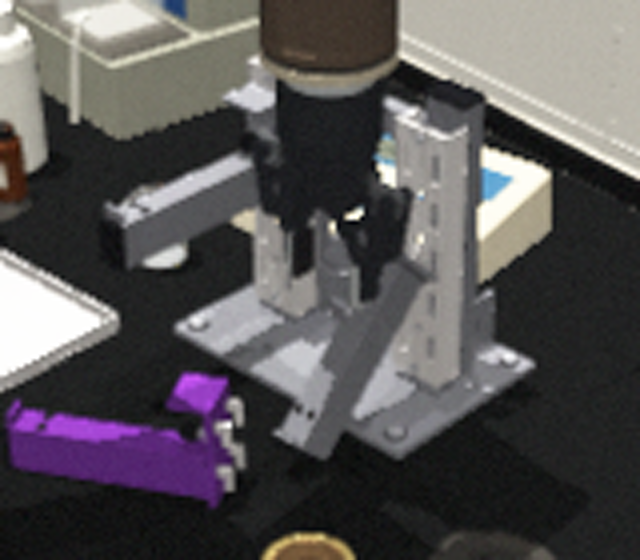

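View pics/crop9s.png

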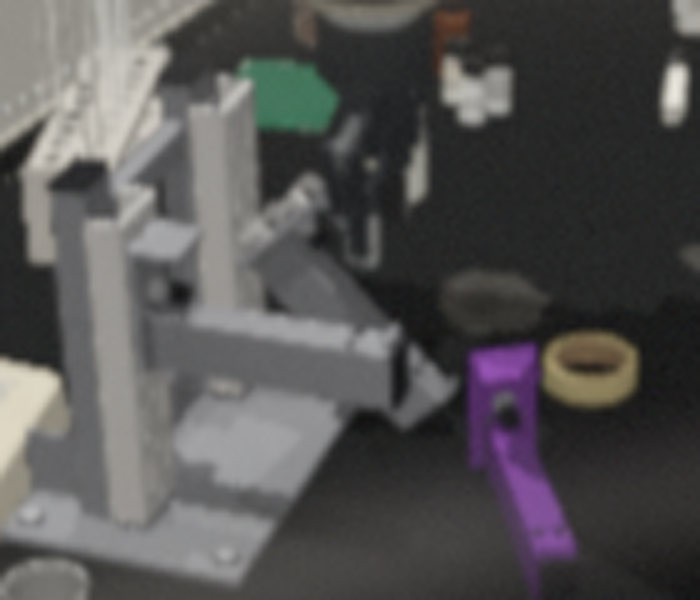

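View pics/wrist9.png

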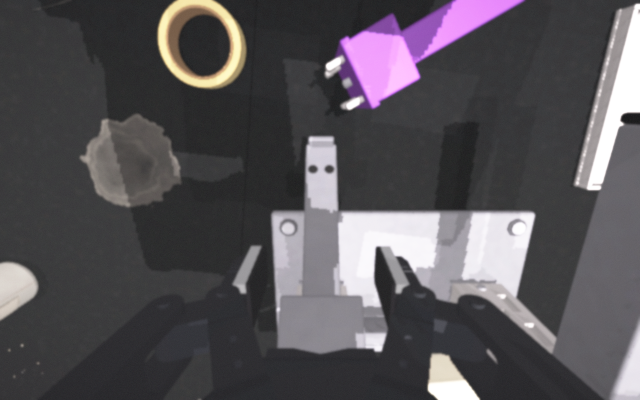

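The arm slipped out when I let go: it now leans at about 45°, with its tube end at the foot plate and its claw end against the strip. It probably pivoted in the 70 N grip while lowering, so the hooks never went down. I'll measure its pose and pick it up again with a tilted tool and a harder grip.

```bash
python3 - <<'E'
from h import *
T=T_tool(); im=viewer.get_image('wrist'); np.savez('wrist10.npz',T=T,**im)
W=cloud(im,T); a=np.radians(7.7); Rz=np.array([[np.cos(a),np.sin(a),0],[-np.sin(a),np.cos(a),0],[0,0,1]]); S=W@Rz.T
for v in range(138,350,8): print(v,S[v,320].round(4),S[v,312].round(4))
m=np.zeros((400,640),bool); m[185:275,307:336]=1; p=S[m]; p=p[~np.isnan(p[:,0])]; k=np.ones(len(p),bool)
for _ in range(5):
    c=p[k].mean(0); n=np.linalg.svd(p[k]-c,full_matrices=False)[2][2]; n*=np.sign(n[2]); k=abs((p-c)@n)<.003
q=p[k]; d=np.linalg.svd(q-c,full_matrices=False)[2][0]; print('c',c.round(4),'n',n.round(4),'d',d.round(4),k.sum(),len(p),'pitch',np.degrees(np.arctan2(-n[0],n[2])))
print(np.percentile(q,[1,50,99],axis=0).round(4))
T2=T_tool(); print(T2[:3,3],(Rz@T2[:3,3]).round(4))
E
```

```text
138 [ 0.4831 -0.0481  0.0406] [ 0.4832 -0.0546  0.0397]
146 [ 0.4902 -0.0481  0.0349] [ 0.49   -0.0547  0.0363]
154 [ 0.4962 -0.0481  0.0393] [ 0.4962 -0.0547  0.0393]
162 [ 0.5016 -0.0481  0.0457] [ 0.5017 -0.0546  0.0456]
170 [ 0.5071 -0.0481  0.0507] [ 0.5068 -0.0544  0.0522]
178 [ 0.5122 -0.0481  0.0568] [ 0.5125 -0.0544  0.0557]
186 [ 0.5174 -0.0481  0.0616] [ 0.5176 -0.0543  0.0609]
194 [ 0.5226 -0.0481  0.0659] [ 0.5224 -0.0542  0.0665]
202 [ 0.5271 -0.0481  0.0717] [ 0.5273 -0.0541  0.0709]
210 [ 0.5321 -0.0481  0.0754] [ 0.5321 -0.054   0.0754]
218 [ 0.536  -0.0481  0.0819] [ 0.5365 -0.0539  0.0806]
226 [nan nan nan] [ 0.5411 -0.0538  0.0845]
234 [ 0.5451 -0.0481  0.0897] [ 0.5454 -0.0538  0.0889]
242 [ 0.5497 -0.0481  0.093 ] [ 0.5494 -0.0537  0.0938]
250 [ 0.5531 -0.0481  0.0987] [ 0.5539 -0.0536  0.0971]
258 [ 0.5567 -0.0481  0.1033] [ 0.5576 -0.0535  0.1017]
266 [ 0.5613 -0.0481  0.1059] [ 0.5615 -0.0535  0.1057]
274 [ 0.565  -0.0481  0.1099] [ 0.5652 -0.0534  0.1095]
282 [ 0.569  -0.0481  0.1132] [ 0.5687 -0.0533  0.1136]
290 [ 0.5725 -0.048   0.117 ] [ 0.5728 -0.0533  0.1165]
298 [ 0.5466 -0.048   0.1616] [ 0.546  -0.0518  0.1625]
306 [ 0.5485 -0.048   0.1651] [ 0.549  -0.0518  0.1645]
314 [ 0.5508 -0.048   0.1679] [ 0.5508 -0.0517  0.1679]
322 [ 0.5536 -0.048   0.1699] [ 0.5541 -0.0517  0.1693]
330 [ 0.5565 -0.048   0.1718] [ 0.5566 -0.0516  0.1717]
338 [ 0.5583 -0.048   0.1747] [ 0.5592 -0.0516  0.1738]
346 [ 0.5614 -0.048   0.1762] [ 0.5607 -0.0515  0.1769]
c [ 0.5422 -0.0474  0.0863] n [-0.7106 -0.0014  0.7036] d [7.036e-01 1.000e-04 7.106e-01] 2597 2597 pitch 45.282851552505356
[[ 0.517  -0.0577  0.0611]
 [ 0.5428 -0.0474  0.0868]
 [ 0.565  -0.037   0.1095]]
[0.5372823  0.0240443  0.14247136] [ 0.5357 -0.0482  0.1425]
```

Pitch is 45.3° and yaw is still aligned (tube at y' = -0.047). A full 45° tool tilt is out of reach for joint 5. I'll tilt the tool by 10° and grip near the tube end, clear of the ledge.

```bash
python3 -m crank '[[[0.035,0.001,-0.005],[0,-0.08,0]],[[0.06,0.001,0],[0,-0.175,0]],[[0.045,0.001,0.04],[0,-0.175,0]],[[0.027,0.001,0.075],[0,-0.175,0]],[[0.02,0.001,0.11],[0,-0.175,0]],[[0.0165,0.001,0.128],[0,-0.175,0]],[[0.0165,0.001,0.128],[0,-0.175,0]],[[0.0165,0.001,0.128],[0,-0.175,0]]]'; python3 - <<'E'
from h import *
avg(2); print(st()['joint_positions'].round(3))
im=viewer.get_image('scene'); cv2.imwrite('pics/crop11.png',cv2.resize(im['frame'][120:260,220:380],None,fx=4,fy=4,interpolation=cv2.INTER_CUBIC))
E
```

```text
time: 17.27
ee_pos: [0.5209, 0.0228, 0.0151]
eef_rot: [-0.2, 2.96, 0.018]
contact_force: [0.1, -0.9, -0.6]
finger_gap: 0.0553
t 17.325 p [0.521  0.0228 0.0152] std [0.0001 0.     0.0001] stand x' y' 0.5194 -0.0472 F [ 0.3  -0.41 -0.35 -0.02  0.06 -0.02] hd 97.75 tz [ 0.1732  0.0235 -0.9846] gap 0.05569178936395647
F' x,y,z 0.24 -0.45 -0.35 | origin x to face 0.0151 y err 0.0008 origin z 0.0072
[-0.036  0.598  2.199  0.172  0.174 -1.908]
```

View pics/crop11.png

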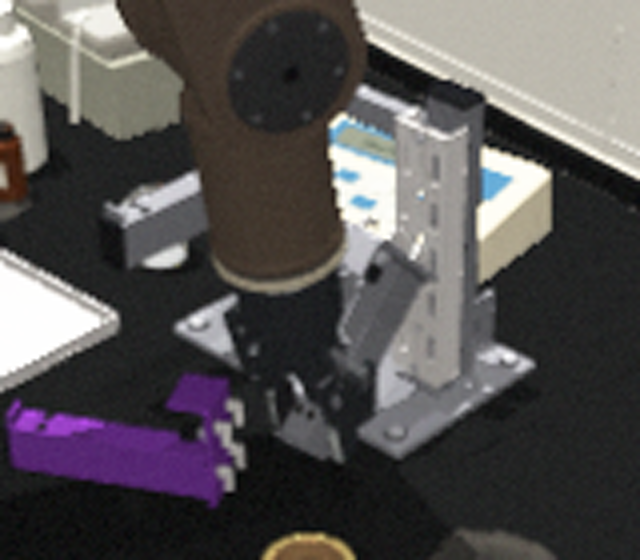

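The fingers straddle the tube near its end without contact. Closing at 120 N and lifting.

```bash
python3 -m crank '[[[0,0,0],[0,0,0]],[[0,0,0],[0,0,0]],[[0,0,0],[0,0,0]],[[0,0,0],[0,0,0]],[[0.02,0,-0.02],[0,0,0]],[[0.04,0,-0.05],[0,0,0]],[[0.05,0,-0.09],[0,0.08,0]],[[0.05,0,-0.13],[0,0.175,0]]]' -1 120; python3 - <<'E'
from h import *
im=viewer.get_image('scene'); cv2.imwrite('pics/crop12.png',cv2.resize(im['frame'][100:260,200:380],None,fx=3.5,fy=3.5,interpolation=cv2.INTER_CUBIC))
to_tool((.42,-.26,.20),97.7)
E
```

```text
time: 18.38
ee_pos: [0.4471, 0.0125, 0.135]
eef_rot: [0.211, -3.129, 0.002]
contact_force: [1.8, 0.7, -5.3]
finger_gap: 0.0238
pos [0.4496 0.0125 0.1397] heading 97.7 shift [ 0.0662 -0.2662 -0.0594] rz 0.0001 tilt z [-0.0064 -0.0024 -1.    ]
```

View pics/crop12.png

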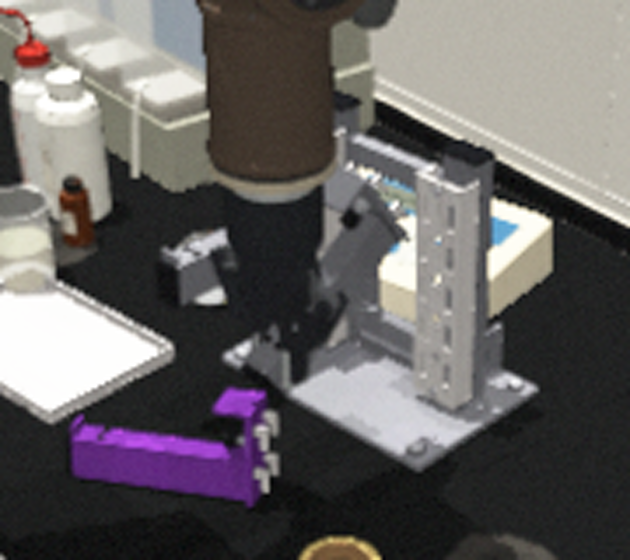

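```bash
python3 -m crank '[[[0.01,-0.05,-0.02],[0,0,0]],[[0.025,-0.1,-0.03],[0,0,0]],[[0.045,-0.155,-0.03],[0,0,0]],[[0.06,-0.21,-0.01],[0,0,0]],[[0.066,-0.25,0.03],[0,0,0]],[[0.066,-0.266,0.07],[0,0,0]],[[0.066,-0.266,0.105],[0,0,0]],[[0.066,-0.266,0.11],[0,0,0]]]'; python3 - <<'E'
from h import *
T=T_tool();im=viewer.get_image('wrist'); np.savez('wrist13.npz',T=T,**im); avg(2)
f=im['frame']; s=viewer.get_image('scene')['frame']
cv2.imwrite('pics/p13.png',np.hstack([cv2.resize(f,(400,250)),cv2.resize(s[200:350,250:490],(400,250))]))
E
```

```text
time: 19.42
ee_pos: [0.4184, -0.2585, 0.0219]
eef_rot: [0.211, -3.131, -0.004]
contact_force: [-0.4, 0.4, -2.9]
finger_gap: 0.0236
t 19.525 p [ 0.4194 -0.2588  0.0232] std [0.0003 0.0001 0.0005] stand x' y' 0.3809 -0.3127 F [ 0.26 -0.37 -3.66 -0.03  0.28  0.01] hd 97.75 tz [ 0.0014  0.0014 -1.    ] gap 0.023766584111464588
F' x,y,z 0.21 -0.4 -3.66 | origin x to face 0.1536 y err -0.2647 origin z 0.0152
```

View pics/p13.png

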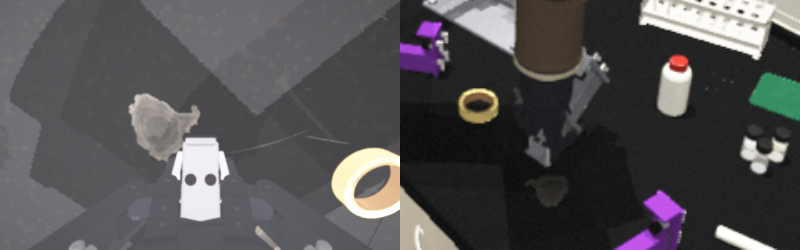

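```bash
python3 -m crank '[[[0,0,0.004],[0,0,0]],[[0,0,0.008],[0,0,0]],[[0,0,0.011],[0,0,0]],[[0,0,0.014],[0,0,0]],[[0,0,0.016],[0,0,0]],[[0,0,0.016],[0,0,0]]]' -1 20; python3 - <<'E'
from h import *
T=T_tool();im=viewer.get_image('wrist'); avg(2)
f=im['frame']; s=viewer.get_image('scene')['frame']
cv2.imwrite('pics/p14.png',np.hstack([cv2.resize(f,(400,250)),cv2.resize(s[200:350,250:490],(400,250))]))
E
```

```text
time: 20.32
ee_pos: [0.4228, -0.2614, 0.0102]
eef_rot: [-0.213, 3.129, -0.007]
contact_force: [-0.3, -4.4, 47.5]
finger_gap: 0.0237
t 20.425 p [ 0.4228 -0.2614  0.0102] std [0. 0. 0.] stand x' y' 0.3839 -0.3157 F [-9.300e-01 -3.760e+00  4.702e+01 -8.100e-01  1.050e+00  2.000e-02] hd 97.77 tz [ 0.0056 -0.0042 -1.    ] gap 0.02359585811565528
F' x,y,z -1.43 -3.6 47.02 | origin x to face 0.1506 y err -0.2677 origin z 0.0022
```

View pics/p14.png

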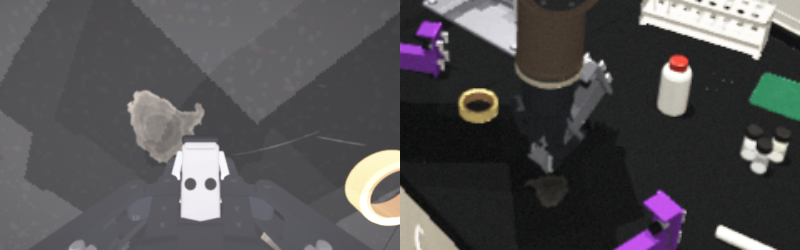

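```bash
python3 -m crank '[[[0,0,-0.006],[0,0,0]],[[0,0,-0.008],[0,0,0]]]' ; python3 -m crank '[[[0,0,0],[0,0,0]],[[0,0,0],[0,0,0]],[[0,0,0],[0,0,0]]]' -0.3 20; python3 - <<'E'
from h import *
T=T_tool();im=viewer.get_image('wrist'); avg(2)
f=im['frame']; s=viewer.get_image('scene')['frame']
cv2.imwrite('pics/p15.png',np.hstack([cv2.resize(f,(400,250)),cv2.resize(s[200:350,250:490],(400,250))]))
E
```

```text
time: 20.72
ee_pos: [0.4201, -0.2593, 0.0161]
eef_rot: [-0.212, 3.134, -0.0]
contact_force: [-0.5, 0.4, -5.2]
finger_gap: 0.0237
time: 21.1
ee_pos: [0.42, -0.2593, 0.0156]
eef_rot: [0.212, -3.134, -0.0]
contact_force: [0.1, 0.3, 0.4]
finger_gap: 0.0299
t 21.2 p [ 0.42   -0.2593  0.0156] std [0. 0. 0.] stand x' y' 0.3815 -0.3132 F [ 0.24  0.02  0.23  0.03 -0.01 -0.03] hd 97.75 tz [ 1.e-04  1.e-04 -1.e+00] gap 0.030018647788654814
F' x,y,z 0.24 -0.01 0.23 | origin x to face 0.153 y err -0.2652 origin z 0.0076
```

View pics/p15.png

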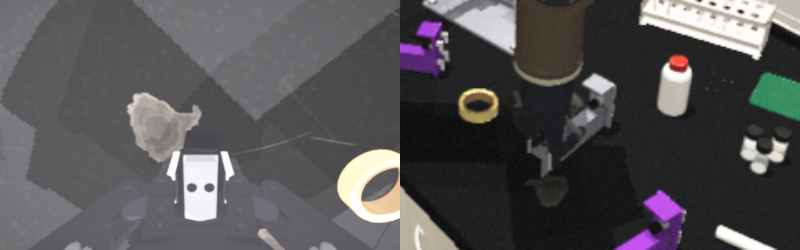

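The arm stands upright on the bench again. I'll slide along the tube to about 92 mm from the plate and re-grip at 120 N.

```bash
python3 -m crank '[[[0,0,0],[0,0,0]],[[-0.02,0,0.003],[0,0,0]],[[-0.04,0,0.006],[0,0,0]],[[-0.055,0,0.007],[0,0,0]],[[-0.055,0,0.007],[0,0,0]]]' 0.1; python3 - <<'E'
from h import *
T=T_tool();im=viewer.get_image('wrist'); np.savez('wrist16.npz',T=T,**im); avg(1)
W=cloud(im,np.eye(4)); cv2.imwrite('pics/wrist16.png',im['frame'])
for r in range(96,190,4): print(r,W[r,320].round(4))
E
```

```text
time: 21.88
ee_pos: [0.476, -0.2517, 0.0086]
eef_rot: [-0.214, 3.134, -0.001]
contact_force: [-0.2, -0.5, -0.2]
finger_gap: 0.047
t 21.925 p [ 0.4749 -0.2515  0.0085] std [0. 0. 0.] stand x' y' 0.4369 -0.3129 F [-0.84  0.12  0.76 -0.08  0.06  0.03] hd 97.81 tz [ 3.e-04  2.e-04 -1.e+00] gap 0.04665486184818264
F' x,y,z -0.82 0.23 0.76 | origin x to face 0.0976 y err -0.2649 origin z 0.0005
96 [0.0817 0.0002 0.0097]
100 [ 0.0791  0.0003 -0.0314]
104 [ 0.0778  0.0003 -0.0323]
108 [ 0.0764  0.0003 -0.0315]
112 [ 0.0751  0.0003 -0.0322]
116 [ 0.074   0.0003 -0.04  ]
120 [ 0.0727  0.0003 -0.04  ]
124 [ 0.0714  0.0003 -0.0402]
128 [ 0.0696  0.0003 -0.0314]
132 [ 0.0681  0.0003 -0.0306]
136 [ 0.0667  0.0003 -0.0315]
140 [ 0.0652  0.0003 -0.0308]
144 [ 0.0637  0.0003 -0.0302]
148 [ 0.0625  0.0003 -0.0319]
152 [ 0.0608  0.0003 -0.0308]
156 [ 0.0594  0.0003 -0.0313]
160 [ 0.0579  0.0003 -0.0313]
164 [ 0.0564  0.0003 -0.0312]
168 [ 0.0549  0.0003 -0.0313]
172 [ 0.0529  0.0003 -0.0292]
176 [ 0.052   0.0003 -0.0319]
180 [ 0.0501  0.0003 -0.0308]
184 [ 0.0485  0.0003 -0.0305]
188 [ 0.047   0.0003 -0.0309]
```

View pics/wrist16.png

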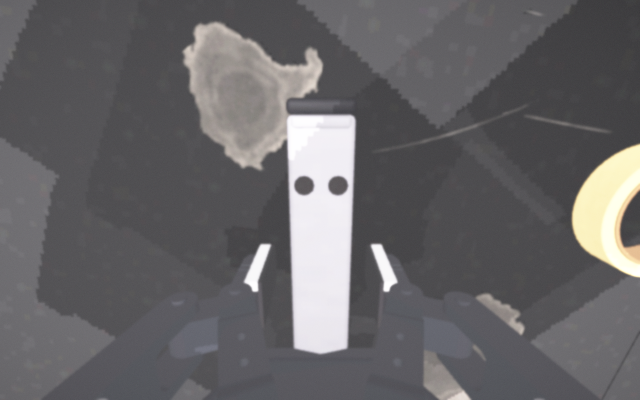

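The tube is centred between the fingers (columns 288-355). Its cap end sits 79.7 mm from the TCP, so the plate back is at 92.5 mm. Gripping.

```bash
python3 -m crank '[[[0,0,0],[0,0,0]],[[0,0,0],[0,0,0]],[[0,0,0],[0,0,0]],[[0,0,0],[0,0,0]]]' -1 120; python3 - <<'E'
from h import *
avg(1)
E
python3 -m crank '[[[0,0,-0.02],[0,0,0]],[[0,0,-0.06],[0,0,0]],[[0,0,-0.1],[0,0,0]],[[0,0,-0.14],[0,0,0]],[[0,0,-0.14],[0,0,0]]]'; cat >> h.py <<'E'
def pitch():
    T=T_tool(); im=viewer.get_image('wrist'); W=cloud(im,np.eye(4)); p=W[150:300,298:344].reshape(-1,3); p=p[np.isfinite(p[:,0])]
    z=np.median(p[:,2]); k=abs(p[:,2]-z)<.012
    for _ in range(4):
        c=p[k].mean(0); n=np.linalg.svd(p[k]-c,full_matrices=False)[2][2]; n*=np.sign(n[2]); k=abs((p-c)@n)<.003
    nw=-(T[:3,:3]@n); nw*=np.sign(nw[2]); a=np.radians(7.7)
    print('top z at tool x=.03',(c[2]-(0.03-c[0])*n[0]/n[2]).round(4),'tool-frame pitch deg (+ = tube end low)',np.degrees(np.arctan2(n[0],n[2])).round(2),'world pitch',np.degrees(np.arctan2(-(nw[0]*np.cos(a)+nw[1]*np.sin(a)),nw[2])).round(2),'y',np.median(p[k][:,1]).round(4))
    e=W[85:140,320]; print('lip',[round(float(x),4) for x in e[np.abs(e[:,2]-(z-.009))<.003][:,0]][:8])
    return im
E
python3 - <<'E'
from h import *
pitch(); avg(1); to_tool((.498,.02,.25),97.7)
E
```

```text
time: 22.42
ee_pos: [0.4739, -0.2519, 0.0091]
eef_rot: [0.211, -3.134, -0.0]
contact_force: [-0.3, 2.1, 5.6]
finger_gap: 0.0234
t 22.425 p [ 0.4739 -0.2519  0.0091] std [0. 0. 0.] stand x' y' 0.4359 -0.3131 F [-0.35  2.05  5.59  0.46  0.17 -0.  ] hd 97.71 tz [ 3.e-04  3.e-04 -1.e+00] gap 0.023436282332948442
F' x,y,z -0.07 2.08 5.59 | origin x to face 0.0986 y err -0.2651 origin z 0.0011
time: 23.05
ee_pos: [0.4753, -0.2528, 0.1512]
eef_rot: [-0.211, 3.131, -0.004]
contact_force: [0.7, 0.3, -4.7]
finger_gap: 0.0233
top z at tool x=.03 -0.0306 tool-frame pitch deg (+ = tube end low) 0.21 world pitch -0.02 y 0.0006
lip [0.072, 0.0717, 0.0714, 0.0711, 0.0707, 0.0705, 0.0701, 0.0698]
t 23.1 p [ 0.4744 -0.2522  0.1495] std [0. 0. 0.] stand x' y' 0.4364 -0.3135 F [ 0.11  0.09 -4.66 -0.02  0.17  0.01] hd 97.72 tz [ 1.4e-03 -9.0e-04 -1.0e+00] gap 0.023044204610908867
F' x,y,z 0.12 0.08 -4.66 | origin x to face 0.0981 y err -0.2655 origin z 0.1415
pos [ 0.4744 -0.2522  0.1495] heading 97.72 shift [-0.0601  0.2665 -0.1007] rz 0.0004 tilt z [ 1.4e-03 -9.0e-04 -1.0e+00]
```

```bash
sed -i 's/p@ex+.099/p@ex+.095/; s/p\[2\]-.008)/p[2]-.0092)/' h.py; python3 - <<'E'
from h import *
to_tool((.5202,.0218,.1566),97.7)
E
```

```text
pos [ 0.4744 -0.2522  0.1495] heading 97.72 shift [-0.0822  0.2654 -0.0073] rz 0.0004 tilt z [ 1.4e-03 -9.0e-04 -1.0e+00]
```

```bash
python3 -m crank '[[[-0.01,0.05,-0.007],[0,0,0]],[[-0.03,0.105,-0.007],[0,0,0]],[[-0.05,0.16,-0.007],[0,0,0]],[[-0.06,0.21,-0.007],[0,0,0]],[[-0.065,0.25,-0.007],[0,0,0]],[[-0.068,0.2655,-0.007],[0,0,0]],[[-0.075,0.2655,-0.007],[0,0,0]],[[-0.082,0.2655,-0.007],[0,0,0]]]'; python3 -m crank '[[[0,0,0],[0,0,0]],[[0,0,0],[0,0,0]]]'; python3 - <<'E'
from h import *
pitch(); avg(4)
E
```

```text
time: 24.1
ee_pos: [0.5203, 0.0214, 0.1553]
eef_rot: [0.211, -3.134, 0.0]
contact_force: [-0.1, -0.4, -4.3]
finger_gap: 0.0237
time: 24.35
ee_pos: [0.5198, 0.0215, 0.1556]
eef_rot: [0.211, -3.134, 0.0]
contact_force: [0.3, 0.7, -3.9]
finger_gap: 0.0232
top z at tool x=.03 -0.0306 tool-frame pitch deg (+ = tube end low) 0.22 world pitch -0.25 y 0.0003
lip [0.072, 0.0718, 0.0714, 0.071, 0.0708, 0.0704, 0.0702, 0.0698]
t 24.55 p [0.5198 0.0218 0.1558] std [0.     0.0001 0.    ] stand x' y' 0.5181 -0.048 F [ 0.27 -0.19 -4.32 -0.03  0.14 -0.  ] hd 97.71 tz [ 2.e-04  0.e+00 -1.e+00] gap 0.023173369006119205
F' x,y,z 0.24 -0.23 -4.32 | origin x to face 0.0204 y err -0.0 origin z 0.1466
```

```bash
python3 -m crank '[[[-0.003,0,-0.001],[0,0,0]],[[-0.006,0,-0.001],[0,0,0]],[[-0.009,0,-0.001],[0,0,0]],[[-0.012,0,-0.001],[0,0,0]],[[-0.014,0,-0.001],[0,0,0]],[[-0.016,0,-0.001],[0,0,0]],[[-0.017,0,-0.001],[0,0,0]]]'; python3 - <<'E'
from h import *
pitch(); avg(2)
E
```

```text
time: 25.42
ee_pos: [0.5354, 0.0244, 0.1564]
eef_rot: [0.212, -3.131, -0.0]
contact_force: [-10.1, -2.6, -2.0]
finger_gap: 0.0233
top z at tool x=.03 -0.0304 tool-frame pitch deg (+ = tube end low) -0.11 world pitch -0.06 y 0.0006
lip [0.0721, 0.0718, 0.0714, 0.071, 0.0708, 0.0704, 0.0701, 0.0697]
t 25.525 p [0.5353 0.0244 0.1563] std [0. 0. 0.] stand x' y' 0.5338 -0.0475 F [-8.27 -1.08 -2.11 -0.22  0.96 -0.02] hd 97.75 tz [ 3.1e-03  3.0e-04 -1.0e+00] gap 0.0232109741073714
F' x,y,z -8.34 0.03 -2.11 | origin x to face 0.0047 y err 0.0005 origin z 0.1471
```

```bash
python3 -m crank '[[[-0.001,0,0],[0,0,0]],[[-0.003,0,0],[0,0,0]],[[-0.004,0,0],[0,0,0]],[[-0.004,0,0],[0,0,0]]]'; python3 - <<'E'
from h import *
pitch(); avg(2)
E
```

```text
time: 26.02
ee_pos: [0.5385, 0.0249, 0.1562]
eef_rot: [0.212, -3.13, -0.0]
contact_force: [-11.9, -2.7, -0.7]
finger_gap: 0.0234
top z at tool x=.03 -0.0304 tool-frame pitch deg (+ = tube end low) -0.25 world pitch -0.01 y 0.0003
lip [0.072, 0.0717, 0.0713, 0.0711, 0.0708, 0.0704, 0.0701, 0.0698]
t 26.125 p [0.5384 0.0249 0.1562] std [0. 0. 0.] stand x' y' 0.5369 -0.0475 F [-12.04  -2.37  -0.56  -0.33   1.44  -0.12] hd 97.75 tz [ 4.5e-03  4.0e-04 -1.0e+00] gap 0.023453368868432703
F' x,y,z -12.25 -0.74 -0.56 | origin x to face 0.0016 y err 0.0005 origin z 0.147
```

Pitch is level, there's no slip in the hand (lip reading unchanged), and the pin is compressing. Continuing to flush.

```bash
python3 -m crank '[[[-0.001,0,0],[0,0,0]],[[-0.002,0,0],[0,0,0]],[[-0.003,0,0],[0,0,0]],[[-0.003,0,0],[0,0,0]]]'; python3 - <<'E'
from h import *
pitch(); avg(2)
E
```

```text
time: 26.62
ee_pos: [0.5404, 0.0252, 0.156]
eef_rot: [0.212, -3.128, -0.0]
contact_force: [-17.5, -3.4, 2.3]
finger_gap: 0.0232
top z at tool x=.03 -0.0303 tool-frame pitch deg (+ = tube end low) -0.39 world pitch 0.03 y 0.0006
lip [0.072, 0.0717, 0.0714, 0.071, 0.0707, 0.0703, 0.0701, 0.0697]
t 26.725 p [0.5404 0.0252 0.156 ] std [0. 0. 0.] stand x' y' 0.5389 -0.0475 F [-17.4   -3.83   1.64  -0.44   2.02  -0.07] hd 97.75 tz [ 6.3e-03  5.0e-04 -1.0e+00] gap 0.02314187199097828
F' x,y,z -17.76 -1.46 1.64 | origin x to face -0.0004 y err 0.0005 origin z 0.1468
```

```bash
python3 -m crank '[[[0,0,0.002],[0,0,0]],[[0,0,0.004],[0,0,0]],[[0,0,0.005],[0,0,0]],[[0,0,0.005],[0,0,0]]]'; python3 - <<'E'
from h import *
pitch(); avg(2)
E
```

```text
time: 27.22
ee_pos: [0.5405, 0.0253, 0.1508]
eef_rot: [0.212, -3.128, -0.0]
contact_force: [-15.9, -2.6, -0.8]
finger_gap: 0.0231
top z at tool x=.03 -0.0304 tool-frame pitch deg (+ = tube end low) -0.26 world pitch -0.09 y 0.0003
lip [0.072, 0.0717, 0.0713, 0.071, 0.0708, 0.0704, 0.0701, 0.0697]
t 27.325 p [0.5405 0.0253 0.1509] std [0. 0. 0.] stand x' y' 0.539 -0.0474 F [-1.641e+01 -2.960e+00 -1.120e+00 -3.500e-01  2.010e+00  1.000e-02] hd 97.75 tz [ 6.3e-03  6.0e-04 -1.0e+00] gap 0.023595006138500685
F' x,y,z -16.66 -0.74 -1.12 | origin x to face -0.0005 y err 0.0006 origin z 0.1417
```

```bash
python3 -m crank '[[[0,0,0.002],[0,0,0]],[[0,0,0.004],[0,0,0]],[[0,0,0.005],[0,0,0]],[[0,0,0.005],[0,0,0]]]'; python3 - <<'E'
from h import *
pitch(); avg(2)
E
```

```text
time: 27.82
ee_pos: [0.5404, 0.0253, 0.1456]
eef_rot: [0.212, -3.128, -0.0]
contact_force: [-13.4, -2.4, -6.9]
finger_gap: 0.023
top z at tool x=.03 -0.0304 tool-frame pitch deg (+ = tube end low) -0.13 world pitch -0.24 y 0.0003
lip [0.072, 0.0717, 0.0713, 0.0711, 0.0708, 0.0705, 0.0701, 0.0698]
t 27.925 p [0.5404 0.0253 0.1456] std [0. 0. 0.] stand x' y' 0.5389 -0.0473 F [-13.99  -2.39  -7.27  -0.27   1.72  -0.04] hd 97.75 tz [ 6.5e-03  7.0e-04 -1.0e+00] gap 0.02323068299529301
F' x,y,z -14.19 -0.5 -7.27 | origin x to face -0.0004 y err 0.0007 origin z 0.1364
```

Now a pull-back test to see whether the hooks hold behind the face.

```bash
python3 -m crank '[[[0.002,0,0],[0,0,0]],[[0.004,0,0],[0,0,0]],[[0.005,0,0],[0,0,0]],[[0.005,0,0],[0,0,0]]]'; python3 - <<'E'
from h import *
pitch(); avg(2)
E
```

```text
time: 28.42
ee_pos: [0.5391, 0.0248, 0.1467]
eef_rot: [-0.212, 3.134, -0.0]
contact_force: [4.2, -0.0, -13.6]
finger_gap: 0.0233
top z at tool x=.03 -0.031 tool-frame pitch deg (+ = tube end low) 0.94 world pitch -0.91 y 0.0006
lip [0.0717, 0.0715, 0.0711, 0.0708, 0.0705, 0.0702, 0.0698, 0.0695]
t 28.525 p [0.5391 0.0248 0.1467] std [0. 0. 0.] stand x' y' 0.5376 -0.0477 F [ 4.85e+00  6.00e-02 -1.41e+01 -2.00e-02  2.90e-01 -1.00e-02] hd 97.75 tz [ 4.e-04 -0.e+00 -1.e+00] gap 0.02369738425983554
F' x,y,z 4.81 -0.59 -14.1 | origin x to face 0.0009 y err 0.0003 origin z 0.1375
```

The hooks held: only 1.3 mm of give and then resistance. Lowering to near the seat.

```bash
python3 -m crank '[[[-0.002,0,0.001],[0,0,0]],[[-0.002,0,0.003],[0,0,0]],[[-0.002,0,0.004],[0,0,0]],[[-0.002,0,0.004],[0,0,0]]]'; python3 - <<'E'
from h import *
pitch(); avg(2)
E
```

```text
time: 29.02
ee_pos: [0.5405, 0.025, 0.1428]
eef_rot: [0.212, -3.134, 0.0]
contact_force: [-4.5, -0.7, -4.4]
finger_gap: 0.0232
top z at tool x=.03 -0.0305 tool-frame pitch deg (+ = tube end low) 0.11 world pitch -0.13 y 0.0003
lip [0.072, 0.0718, 0.0714, 0.0711, 0.0708, 0.0705, 0.0701, 0.0698]
t 29.125 p [0.5405 0.025  0.1428] std [0. 0. 0.] stand x' y' 0.539 -0.0477 F [-4.82 -1.12 -4.05 -0.15  0.75  0.03] hd 97.75 tz [ 4.e-04  0.e+00 -1.e+00] gap 0.023552958670433
F' x,y,z -4.93 -0.47 -4.05 | origin x to face -0.0005 y err 0.0003 origin z 0.1336
```

```bash
python3 -m crank '[[[0,0,0.001],[0,0,0]],[[0,0,0.002],[0,0,0]],[[0,0,0.002],[0,0,0]]]'; python3 - <<'E'
from h import *
pitch(); avg(1)
E
```

```text
time: 29.5
ee_pos: [0.5403, 0.025, 0.1413]
eef_rot: [0.212, -3.134, 0.0]
contact_force: [-11.3, -1.7, 8.5]
finger_gap: 0.023
top z at tool x=.03 -0.0303 tool-frame pitch deg (+ = tube end low) -0.52 world pitch 0.49 y 0.0003
lip [0.0723, 0.072, 0.0718, 0.0714, 0.071, 0.0707, 0.0704, 0.07]
t 29.55 p [0.5404 0.025  0.1413] std [0. 0. 0.] stand x' y' 0.5388 -0.0477 F [-1.076e+01 -1.400e+00  6.790e+00 -1.200e-01  1.010e+00 -1.000e-02] hd 97.75 tz [ 4.e-04 -0.e+00 -1.e+00] gap 0.02351445605913609
F' x,y,z -10.85 0.05 6.79 | origin x to face -0.0003 y err 0.0003 origin z 0.1321
```

```bash
python3 -m crank '[[[0.001,0,-0.001],[0,0,0]],[[0.001,0,-0.001],[0,0,0]],[[0.001,0,-0.001],[0,0,0]],[[0.001,0,-0.001],[0,0,0]]]' 0.1; python3 - <<'E'
from h import *
avg(1)
im=viewer.get_image('scene'); cv2.imwrite('pics/crop20.png',cv2.resize(im['frame'][110:250,230:370],None,fx=4,fy=4,interpolation=cv2.INTER_CUBIC))
im=pitch(); 
E
```

```text
time: 30.05
ee_pos: [0.54, 0.0249, 0.1418]
eef_rot: [-0.212, 3.134, -0.0]
contact_force: [-1.1, 0.4, -0.2]
finger_gap: 0.0465
t 30.05 p [0.54   0.0249 0.1418] std [0. 0. 0.] stand x' y' 0.5385 -0.0477 F [-1.07  0.45 -0.21  0.01 -0.02  0.02] hd 97.75 tz [ 3.e-04  0.e+00 -1.e+00] gap 0.04652349712105579
F' x,y,z -1.0 0.59 -0.21 | origin x to face 0.0 y err 0.0003 origin z 0.1326
top z at tool x=.03 -0.0278 tool-frame pitch deg (+ = tube end low) -1.35 world pitch 1.36 y 0.0006
lip [0.0725, 0.0722, 0.0719, 0.0715, 0.0712, 0.0708, 0.0706, 0.0702]
```

View pics/crop20.png

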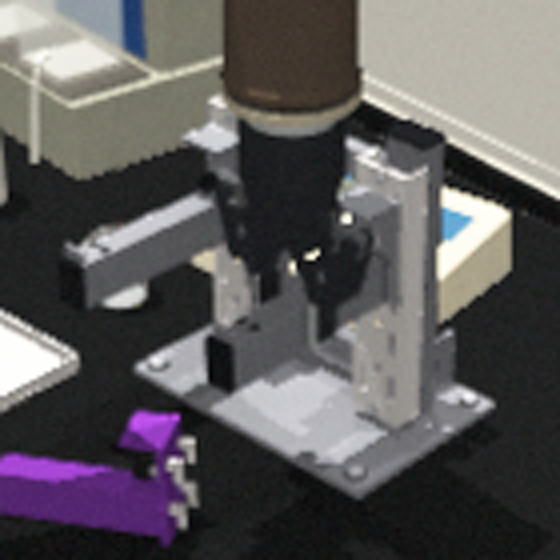

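The arm hangs on its own, drooping 1.4°, with the claws in. Now up, shut the fingers, and move over the ledge.

```bash
python3 -m crank '[[[0,0,-0.03],[0,0,0]],[[0,0,-0.07],[0,0,0]],[[0,0,-0.11],[0,0,0]],[[0,0,-0.125],[0,0,0]],[[-0.03,0,-0.13],[0,0,0]],[[-0.06,0,-0.13],[0,0,0]],[[-0.077,0,-0.12],[0,0,0]],[[-0.077,0,-0.11],[0,0,0]]]' 0.1; python3 -m crank '[[[0,0,0],[0,0,0]],[[0,0,0],[0,0,0]],[[0,0,0.005],[0,0,0]],[[0,0,0.012],[0,0,0]],[[0,0,0.015],[0,0,0]],[[0,0,0.015],[0,0,0]]]' -1; python3 - <<'E'
from h import *
avg(2)
im=viewer.get_image('scene'); cv2.imwrite('pics/crop21.png',cv2.resize(im['frame'][110:250,230:370],None,fx=4,fy=4,interpolation=cv2.INTER_CUBIC))
E
```

```text
time: 31.15
ee_pos: [0.6161, 0.0354, 0.2499]
eef_rot: [0.212, -3.133, -0.0]
contact_force: [0.4, -0.2, -0.3]
finger_gap: 0.047
time: 31.9
ee_pos: [0.6159, 0.0353, 0.2364]
eef_rot: [0.212, -3.134, -0.0]
contact_force: [-0.8, -0.3, 0.1]
finger_gap: 0.0003
t 31.95 p [0.616  0.0353 0.2366] std [0.0001 0.     0.0001] stand x' y' 0.6152 -0.0476 F [-0.57 -0.5  -0.06  0.02 -0.02  0.01] hd 97.74 tz [ 4.e-04  1.e-04 -1.e+00] gap -0.0002339504877112502
F' x,y,z -0.63 -0.42 -0.06 | origin x to face -0.0767 y err 0.0004 origin z 0.2274
```

View pics/crop21.png

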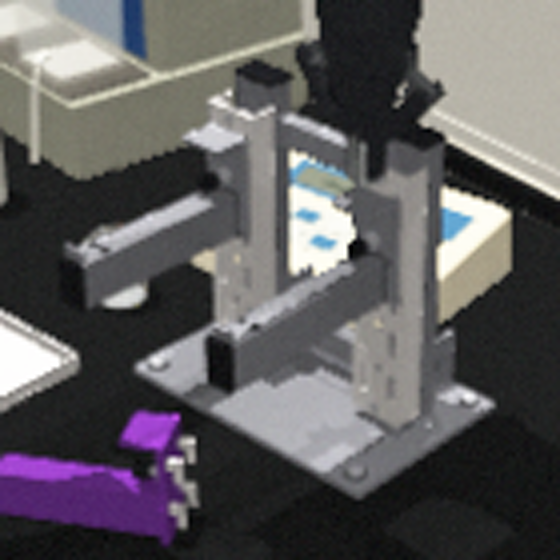

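Fingertips are over the ledge. Pressing down in small steps.

```bash
python3 -m crank '[[[0,0,0.005],[0,0,0]],[[0,0,0.009],[0,0,0]],[[0,0,0.012],[0,0,0]],[[0,0,0.014],[0,0,0]],[[0,0,0.014],[0,0,0]]]'; python3 - <<'E'
from h import *
avg(2)
E
python3 -m crank '[[[0,0,0.001],[0,0,0]],[[0,0,0.002],[0,0,0]],[[0,0,0.002],[0,0,0]]]'; python3 - <<'E'
from h import *
avg(2)
E
```

```text
time: 32.62
ee_pos: [0.6161, 0.0353, 0.2229]
eef_rot: [-0.212, 3.134, -0.0]
contact_force: [-2.2, 0.3, 2.7]
finger_gap: 0.0001
t 32.675 p [0.6161 0.0353 0.2229] std [0. 0. 0.] stand x' y' 0.6152 -0.0476 F [-1.76 -0.26  2.72 -0.01  0.23  0.  ] hd 97.74 tz [ 0. -0. -1.] gap 0.00011194192239784162
F' x,y,z -1.78 -0.02 2.72 | origin x to face -0.0767 y err 0.0004 origin z 0.2137
time: 33.05
ee_pos: [0.6162, 0.0352, 0.2224]
eef_rot: [-0.212, 3.133, -0.0]
contact_force: [-8.8, -0.9, 24.5]
finger_gap: 0.0003
t 33.1 p [0.6162 0.0352 0.2225] std [0. 0. 0.] stand x' y' 0.6154 -0.0476 F [-8.930e+00 -3.600e-01  2.447e+01 -1.100e-01  1.530e+00  1.000e-02] hd 97.75 tz [ 1.2e-03 -1.0e-04 -1.0e+00] gap 7.578912651168531e-05
F' x,y,z -8.9 0.84 24.47 | origin x to face -0.0769 y err 0.0004 origin z 0.2133
```

It bottomed out stiffly at 24 N with 0.4 mm of travel. I'll back off and check the pin knob against the left arm's.

```bash
python3 -m crank '[[[0,0,-0.03],[0,0,0]],[[0,0,-0.07],[0,0,0]],[[0.04,0,-0.09],[0,0,0]],[[0.08,0.02,-0.09],[0,0,0]],[[0.12,0.05,-0.09],[0,0,0]],[[0.14,0.08,-0.09],[0,0,0]],[[0.14,0.08,-0.09],[0,0,0]]]'; python3 - <<'E'
from h import *
T=T_tool();im=viewer.get_image('wrist'); np.savez('wrist22.npz',T=T,**im); cv2.imwrite('pics/wrist22.png',im['frame'])
s=viewer.get_image('scene'); np.savez('scene22.npz',**s); cv2.imwrite('pics/crop22.png',cv2.resize(s['frame'][120:220,240:360],None,fx=6.5,fy=5.5,interpolation=cv2.INTER_CUBIC)); print(st()['time'])
E
```

```text
time: 33.98
ee_pos: [0.4652, 0.0969, 0.3111]
eef_rot: [-0.215, 3.134, 0.001]
contact_force: [0.0, 0.3, 1.4]
finger_gap: -0.0002
34.075
```

View pics/wrist22.png

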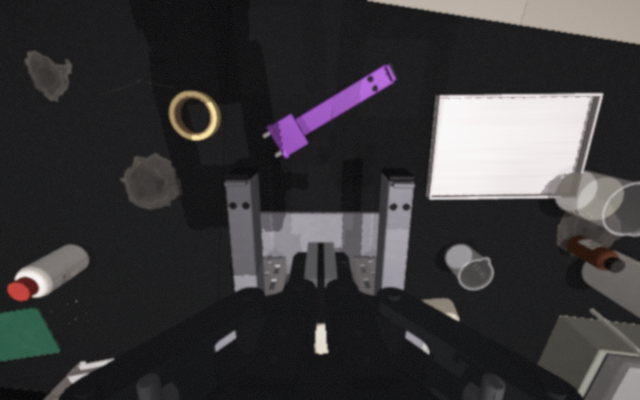

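View pics/crop22.png

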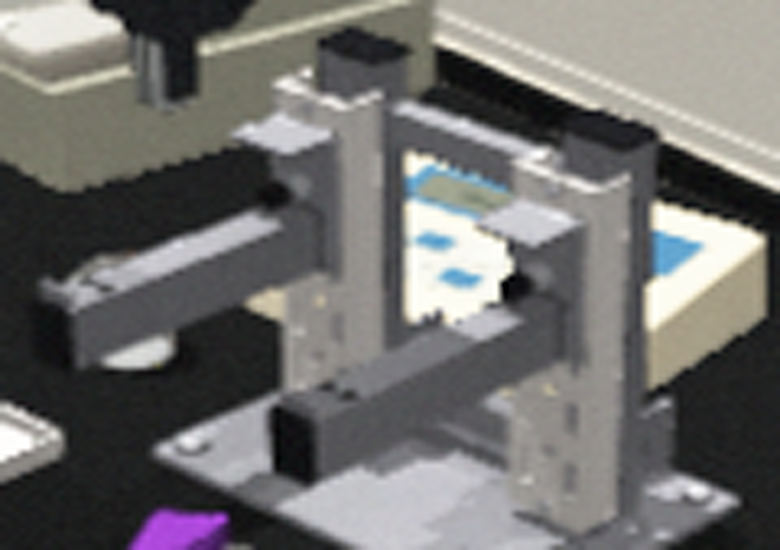

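```bash
python3 - <<'E'
from h import *
s=np.load('scene22.npz'); W=cloud(s); a=np.radians(7.7); Rz=np.array([[np.cos(a),np.sin(a),0],[-np.sin(a),np.cos(a),0],[0,0,1]]); S=W@Rz.T
g=cv2.cvtColor(s['frame'],cv2.COLOR_BGR2GRAY); X,Y,Z=np.moveaxis(S,-1,0)
w=np.load('wrist22.npz'); Sw=cloud({k:w[k] for k in w if k!='T'},w['T'])@Rz.T
for n,yc,kb in (('L',.112,(272,193)),('R',-.048,(516,285))):
    u,v=240+kb[0]/6.5,120+kb[1]/5.5; uu,vv=int(round(u)),int(round(v))
    p=g[vv-5:vv+6,uu-5:uu+6].astype(float); wt=np.clip(60-p,0,None); yy,xx=np.mgrid[-5:6,-5:6]; cu,cv_=uu+(wt*xx).sum()/wt.sum(),vv+(wt*yy).sum()/wt.sum()
    K=s['mtx'];M=np.linalg.inv(s['world_to_cam']); r=Rz@(M[:3,:3]@np.array([(cu-K[0,2])/K[0,0],(cv_-K[1,2])/K[1,1],1])); o=Rz@M[:3,3]
    t=((yc-.0018 if n=='R' else yc-.0018)-o[1])/r[1]; print(n,'knob px',round(cu,2),round(cv_,2),'ray at mid-plane x,z',(o+r*t).round(4))
    m=(abs(Y-yc)<.024)&(X>.585)&(X<.625)&(Z>.205)&(Z<.235); print(' ledge z',np.median(Z[m]).round(4),m.sum(),'xmin',np.percentile(X[m],3).round(4),'y med',np.median(Y[m]).round(4))
    for nm,A in (('scene',S),('wrist',Sw)):
        q=A[(abs(A[...,1]-yc)<.008)&(A[...,0]>.475)&(A[...,0]<.57)&(A[...,2]>.155)&(A[...,2]<.185)]
        c=np.polyfit(q[:,0],q[:,2],1); print(' ',nm,'tube top slope deg',np.degrees(np.arctan(c[0])).round(2),'z at x=.6335',np.polyval(c,.6335).round(4),len(q))
print(st()['time'])
E
```

```text
L knob px 279.96 154.0 ray at mid-plane x,z [0.5965 0.1102 0.1904]
 ledge z 0.2178 71 xmin 0.5966 y med 0.1088
  scene tube top slope deg 0.72 z at x=.6335 0.1699 72
  wrist tube top slope deg -0.04 z at x=.6335 0.1696 1320
R knob px 318.75 171.74 ray at mid-plane x,z [ 0.6032 -0.0498  0.1856]
 ledge z 0.2205 94 xmin 0.5945 y med -0.0547
  scene tube top slope deg 1.22 z at x=.6335 0.1713 105
  wrist tube top slope deg 1.44 z at x=.6335 0.1727 1338
34.075
```

```bash
python3 - <<'E'
from h import *
s=viewer.get_image('side'); np.savez('side23.npz',**s); f=s['frame']
cv2.imwrite('pics/side23.png',cv2.resize(f[170:250,245:345],None,fx=8,fy=7,interpolation=cv2.INTER_CUBIC))
E
```

View pics/side23.png

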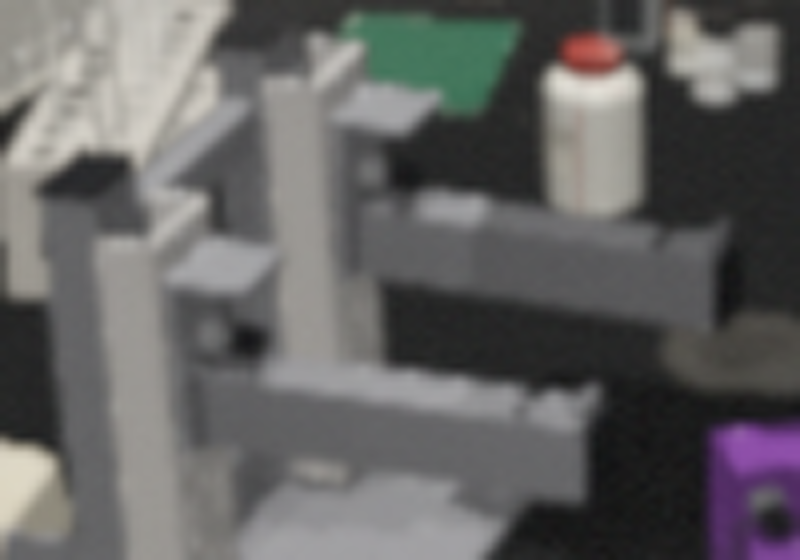

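```bash
python3 - <<'E'
from h import *
f=np.load('side23.npz')['frame'].astype(np.float32); f=np.clip((f/255)**.45*255*1.1,0,255).astype(np.uint8)
a=cv2.resize(f[202:230,262:292],None,fx=13,fy=13,interpolation=cv2.INTER_CUBIC); b=cv2.resize(f[179:207,282:312],None,fx=13,fy=13,interpolation=cv2.INTER_CUBIC)
cv2.imwrite('pics/knobs.png',np.hstack([a,b]))
E
```

```text
(no output)
```

View pics/knobs.png

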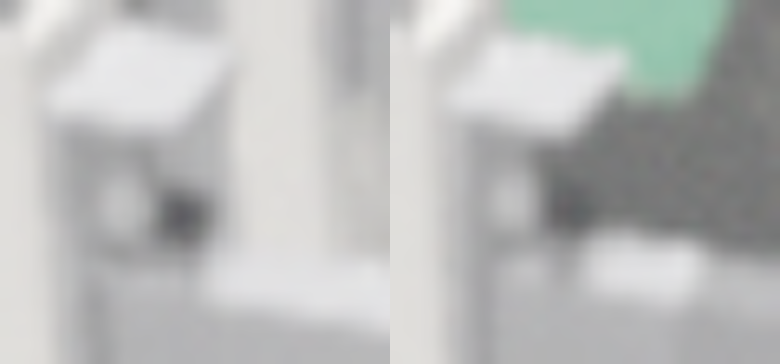

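The knob-to-collar distance on the right arm is no larger than on the locked left arm (52 against 60 px in the zoom; a pin still pushed back would add about 28), so the pin is in its hole. A quick check on the bystanders, then I'll hand in.

```bash
python3 - <<'E'
from h import *
from plant import close_job
A=np.load('scene0.npz')['frame'].astype(int);B=np.load('scene22.npz')['frame'].astype(int)
for n,(u0,u1,v0,v1) in dict(tape=(280,315,250,276),bottle=(400,430,230,275)).items(): print(n,abs(A-B)[v0:v1,u0:u1].mean().round(2))
A=cv2.imread('pics/side0.png').astype(int);B=np.load('side23.npz')['frame'].astype(int); print('beaker side',abs(A-B)[270:300,238:262].mean().round(2))
o=st(); print(o['time'],o['contact_force'],o['ee_pos']); print(close_job())
E
```

```text
tape 11.47
bottle 5.93
beaker side 4.04
34.125 [-0.21395447  0.23554216  0.47798674] [0.46718973 0.09549796 0.31090278]
the job is handed in; nothing more can be done
None
```

The loose arm is hung in the two top slot rows of the right upright and looks locked. I handed the job in at 34.1 s, with the gripper clear of everything.

**What went wrong on the way:** the first hang failed. The arm seems to have pivoted in the 70 N grip while I lowered it, and it slipped off when I let go, leaning about 45° between the strip and the foot plate. I regripped it near its tube end, carried it to the free bench, stood it upright and gripped it again at 120 N. While standing it up I pressed it against the bench with about 47 N at the wrist. That is under the 120 N wrist limit, and the gripper's body did not touch the bench, but it was more than I intended.

**The second hang:**
- The plate went flush with about 14 to 18 N of push.
- A pull-back test gave only 1.3 mm before the hooks held.
- I lowered the arm and let go, then pressed the ledge with shut fingertips. It bottomed out at about 24 N with 0.4 mm of travel, a little above the advised 10 to 20 N.

**Last checks:**
- **Height and angle:** the underside at the plate is about 132.5 mm up, roughly 3 mm above the left arm. That fits the right strip, which I measured about 3.4 mm high. The tube droops about 1.4°.
- **Spring pin:** in the side view the knob stands out no farther than on the left arm. Before I let go, the plate sat flush with only 5 N of push, less than the spring needs if the pin is still pushed back. A rougher measurement of the knob in the scene picture was noisy, and I made no lift test, so the lock is judged from force and pictures.
- **Bystanders:** the bottle, beaker and tape show no visible movement in the pictures. The tape patch differed most from the start; I put that down to shadow but did not measure its position again.

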